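# Fetch the coupling from between its neighbours

### The arm

A 7-joint arm with a two-finger parallel gripper is mounted at the origin on a cart in front of the work surface, level with it; the furniture and walls round the work are solid. World frame = base frame: x ahead of the robot, y to its left, z up, the work surface at z = 0. Lengths are in m, angles in rad, forces in N, time in s.
With the tool pointing down it reaches from about 0.425 to 0.95 m from the base axis. Payload 4.7 kg.
Tool frame: the origin (TCP) lies between the finger pads; the fingertips stand 14 mm ahead of it and the grasp point (between the pads) lies 5 mm behind it; z points along the fingers, y is the direction in which the jaws open and shut (so a half turn about z gives the same grasp; the last joint's range is limited). The gripper opens to 85 mm and grips with 20 to 120 N. Pads are 22 mm wide; open, the fingers measure 114 mm over their backs; the gripper's body (76 mm by 85 mm) begins 54 mm behind the grasp point. The pads swing forward as they close: fully open they stand 13 mm farther back than shut.
Start: joints at [-1.371, 0.469, -0.049, 1.532, 0.024, 1.141, -0.082], TCP at [0.153, 0.657, 0.245] pointing down, gripper open.
Joint ranges: [-2.59, 2.59], [-0.33, 1.99], [-1.39, 1.29], [0.1, 2.45], [-1.04, 4.18], [0.21, 1.99], [-2.66, 2.66]. Speed limits (rad/s): [2.57, 2.57, 3.14, 3.14, 3.14, 3.14, 3.14].

### API

Orientations are given as a rotation vector (axis times angle).
In Python, from cell import r gives the robot as it stands.
- The arm moves only by the shell command python3 -m inch 'ROWS'. ROWS is JSON, a list of rows, each an object with "twist": the turn, a rotation vector about the tool's x, y, z in rad, a list of three; "offset": the shift along the tool's x, y, z in cm, a list of three; "jaw": the gripper's target within -1 to 1 (shut at 1, half-way at 0, fully open at -1). A call has 1 to 12 rows; each row shifts and turns the commanded pose from where the row before left it, along the tool's axes as they then stand; what a row does not reach is not made up. A row lasts 1/10 s, in which the tool goes at most 50 mm and 8.59 degrees, less where a joint would pass 70% of its speed; a pose out of reach is approached as far as the arm can. A call with a gripper value outside its range is refused whole. The fingers move at their own pace and stop on an object; the grip force is fixed at half the most. Time passes only in rows, so rows that do not move let the fingers close. It gives the time, the measured TCP pose, the force and the opening at its end, in the units of the state.
- r.get_obs(): the state, without advancing time (a new reading comes with each control period).
- r.grab_frame(name): name is "scene" or "top"; returns the picture (384x512x3 uint8, red, green, blue); there is no depth.
- r.get_calibration(name): a dict with "fx", "fy", "cx", "cy" (pixels), "rvec" (rotation vector, rad) and "tvec" (3), from world to camera coordinates, as OpenCV has them. Camera axes: x right, y down, z forward; pixel columns grow to the right and rows downward; lengths in m; the calibration is good to about 2 mm. A picture is of the moment at which its call begins. get_calibration takes no time and is no camera call.
- r.job_done(): hands the job in, once; it reports no verdict.
Trained networks look in the newest picture that a camera, given by its name, has taken for a name from the list of things; names that differ only in an ending like _2 or _b are one class to them, and where a whole thing is asked for, a point or a joint stands for the part that bears it (a point fixed in the world has none). Each returns a list of dicts, best first, with "p" (0 to 1); they miss things now and then, are a little off and sometimes report something else, mostly with a low value. They report only what shows in the picture. A call takes as long as a camera call. They do not tell look-alikes from the thing itself.
- r.outline_of(camera, label): "region" (384x512 bool, what is visible of it) and "position" ([column, row] in pixels, amid what is visible of it).
The state is a dict: "time_s": time; "q": joint angles; "qvel": joint speeds; "joint_efforts": joint torques, N m; "eef_pos": TCP position; "ee_rot": TCP orientation; "wrist_force": force on the tool from outside, world axes, zero at the start; "wrist_torque": the same for the moment, N m; "width": opening from 0.0 (shut) to 1.0 (fully open).
Only numpy, scipy, OpenCV 4.12 (cv2) and the standard library are available. Lean on these libraries where they do the work, as an engineer would, in place of code of your own. Each camera call takes 0.05 s, during which the arm holds its last target.

### The job

The hexagonal hose coupling in the steel channel is boxed in between the square tube offcut and the tall turned bush: stand those two upright on the plywood board first, with the coupling still in its place, then stand the coupling upright in the middle of the round aluminium plate. When it is there, put the tube and the bush back upright in the channel, each on the same seat where it stood at the start, and leave the loose nut and the small ribbed ring where they lie.

Things in the scene. Friction and masses are not known exactly. Their poses are not given: they have to be found in the camera images.
- channel: Fixed dark steel U-channel, open side up, 58 mm wide (x), 180 mm long (y), ends open. Floor 5 mm above the bench, inner width 50 mm, walls 4 mm thick, their tops 32 mm above the bench. Three seats, marked by thin bright circles on its floor, at y = -44, 0 and +44 mm. Origin: centre of the underside, on the bench; y runs along the channel.
- tube: Loose rusty square steel tube offcut standing on end in one outer seat of the channel (which one varies): 40 x 40 mm (x, y; sides within about 0.08 rad of the channel's directions at the start), 64 mm tall, solid for grasping, about 0.3 kg. Origin: centre of its underside; z up.
- bush: Loose tall plain turned steel bush, pale grey, round, 35 mm diameter, 58 mm tall, standing in the other outer seat of the channel, about 0.3 kg. Origin: centre of its underside; z up.
- coupling: Loose grey hose coupling with a hexagon collar, standing in the middle seat, 24 mm tall (top 3 mm below the wall tops); 30 mm across flats (its x, along the channel within 0.15 rad), 34 mm across corners (y); 0.09 kg. About 10 mm is free to each neighbour, 8 mm to each wall; to be gripped along the channel once both neighbours are gone. Origin: centre of underside; z up.
- board: Fixed plywood board, the side area: 150 (x) x 140 (y) x 12 mm thick. Origin: centre of its underside, on the bench; its top is 12 mm above.
- plate: Fixed round aluminium plate, 84 mm diameter, 8 mm thick, with a thin dark circle of 35 mm diameter marking its middle. Origin: centre of its underside, on the bench; its top is 8 mm above.
- nut: Loose bystander: grey hexagon nut lying flat on the bench, 30 x 34 mm, 16 mm high. Not to be moved. Origin: centre of its underside.
- ribbed_ring: Loose bystander: small round beige ring with ribbed outside, 28 mm diameter, 19 mm high, on the bench. Not to be moved. Origin: centre of its underside.
Mind the look-alikes: they are no part of the job. What is shaped like the bush but green or red is not meant.

How it is judged:
By the outcome, as a careful person would: the job done as asked, in the order asked, and still so for the second after the job is handed in, with the robot touching nothing.
It also fails if it takes over 120 s, if anything falls off the work surface, if the arm or the gripper's body presses on something with over 40 N, if the wrist force passes 120 N, or if a joint passes its speed limit or range.

## Working session

There is one attempt and no reset: what is moved stays moved. The work goes in short steps, Python scripts to look and compute and a shell command to move; the robot and the scene stay as the last step left them, time stands still between calls to the robot, and variables do not carry over. Pictures are saved under pics/ and viewed, and the job is handed in when it is done.

```bash
ls; mkdir -p pics; python3 - <<'E'
from cell import r
import cv2
o=r.get_obs()
print({k:o[k] for k in('time_s','q','eef_pos','ee_rot','width')})
for n in('scene','top'):
    print(n,r.get_calibration(n)); cv2.imwrite(f'pics/{n}0.png',r.grab_frame(n)[:,:,::-1])
E
```

```text
pics
{'time_s': 0.0, 'q': array([-1.37088102,  0.46948766, -0.04859817,  1.53370133,  0.02411896,
        1.14099075, -0.08231862]), 'eef_pos': array([0.15297113, 0.65686467, 0.24422711]), 'ee_rot': array([-0.35858514, -3.12091871,  0.00313487]), 'width': 1.0018687033198734}
scene {'fx': 346.65654103502385, 'fy': 346.65654103502385, 'cx': 254.452562784003, 'cy': 190.55137728811863, 'rvec': array([ 0.63715467, -2.61276246,  1.19173582]), 'tvec': array([0.50064674, 0.17707359, 0.7566872 ])}
top {'fx': 422.9666089954287, 'fy': 422.9666089954287, 'cx': 255.60818247471482, 'cy': 192.58704861529984, 'rvec': array([ 2.12150813, -2.1712448 ,  0.14806165]), 'tvec': array([0.00734574, 0.54922376, 1.0467945 ])}
```

View pics/scene0.png

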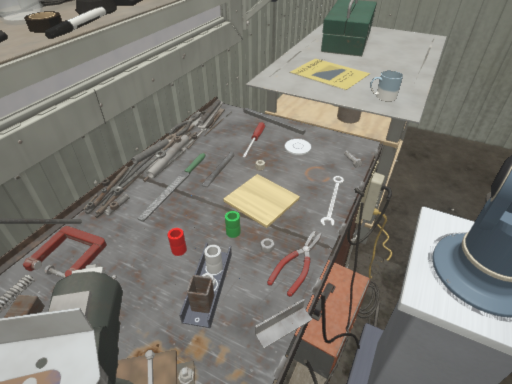

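View pics/top0.png

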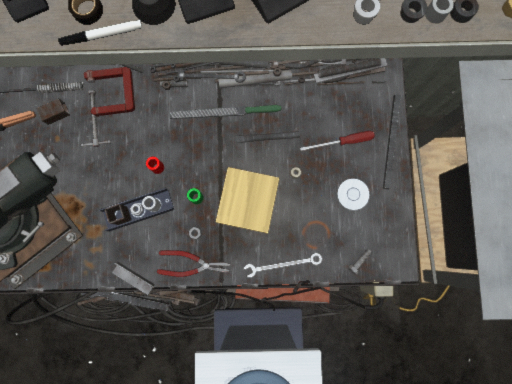

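```bash
cat > h.py <<'E'
from cell import r
import numpy as np, cv2
def cal(n):
    c=r.get_calibration(n); K=np.array([[c['fx'],0,c['cx']],[0,c['fy'],c['cy']],[0,0,1]])
    return K,np.array(c['rvec']),np.array(c['tvec'])
def proj(n,P):
    K,rv,t=cal(n); return cv2.projectPoints(np.array(P,float).reshape(-1,1,3),rv,t,K,None)[0].reshape(-1,2)
def unproj(n,px,z):
    K,rv,t=cal(n); R=cv2.Rodrigues(rv)[0]; C=-R.T@t
    px=np.atleast_2d(px).astype(float); d=np.c_[px,np.ones(len(px))]@np.linalg.inv(K).T@R
    return C+d*((z-C[2])/d[:,2])[:,None]
def crop(n,box,s,name,img=None):
    if img is None: img=r.grab_frame(n)
    x0,y0,x1,y1=box
    cv2.imwrite(name,cv2.resize(img[y0:y1,x0:x1],None,fx=s,fy=s,interpolation=cv2.INTER_CUBIC)[:,:,::-1])
E
python3 - <<'E'
from h import *
for n in('top','scene'):
    K,rv,t=cal(n);print(n,-cv2.Rodrigues(rv)[0].T@t)
    img=r.grab_frame(n)
    for l,h in dict(channel=.0,tube=.064,bush=.058,coupling=.029,board=.012,plate=.008,nut=.016,ribbed_ring=.019).items():
        for d in r.outline_of(n,l)[:3]:
            m=d['region'];ys,xs=np.nonzero(m)
            print(n,l,round(d['p'],2),np.round(d['position']),m.sum(),xs.min(),xs.max(),ys.min(),ys.max(),np.round(unproj(n,d['position'],h)[0],4))
crop('top',(90,140,210,260),5,'pics/c_top.png')
crop('scene',(150,190,290,330),4,'pics/c_sc.png')
E
```

```text
top [ 0.39636191 -0.00743547  1.11369716]
top channel 0.7 [146. 207.] 832 101 172 188 230 [0.5241 0.2855 0.    ]
top tube 0.82 [117. 215.] 429 105 130 203 224 [0.4969 0.3404 0.064 ]
top bush 0.71 [155. 165.] 210 146 163 157 172 [0.624  0.2487 0.058 ]
top bush 0.6 [193. 195.] 192 186 202 188 203 [0.5433 0.1525 0.058 ]
top bush 0.58 [151. 205.] 229 142 160 197 211 [0.5205 0.2589 0.058 ]
top coupling 0.5 [134. 212.] 108 131 142 204 214 [0.5062 0.3104 0.029 ]
top coupling 0.33 [353. 193.] 760 337 368 179 208 [ 0.5434 -0.2564  0.029 ]
top board 0.83 [250. 200.] 2961 217 278 168 232 [0.5332 0.0093 0.012 ]
top board 0.73 [116. 213.] 326 104 130 205 223 [0.5066 0.3601 0.012 ]
top plate 0.69 [355. 196.] 768 338 368 179 209 [ 0.5392 -0.2672  0.008 ]
top ribbed_ring 0.51 [293. 173.] 105 290 300 167 178 [ 0.6023 -0.1054  0.019 ]
scene [0.23231808 0.63454784 0.63083681]
scene channel 0.82 [210. 308.] 1087 180 230 249 327 [0.4838 0.3475 0.    ]
scene tube 0.93 [201. 294.] 841 187 214 275 312 [0.4891 0.3608 0.064 ]
scene bush 0.92 [210. 261.] 457 204 222 245 274 [0.5186 0.2851 0.058 ]
scene bush 0.67 [175. 238.] 353 168 185 228 254 [0.6192 0.2697 0.058 ]
scene bush 0.55 [234. 225.] 352 225 240 211 237 [0.5258 0.1761 0.058 ]
scene board 0.69 [258. 202.] 2225 224 298 174 227 [0.5337 0.038  0.012 ]
scene board 0.69 [211. 303.] 1174 180 231 244 327 [0.4829 0.3449 0.012 ]
scene plate 0.59 [295. 144.] 312 285 309 139 154 [ 0.5545 -0.2651  0.008 ]
scene nut 0.66 [209. 306.] 1049 180 230 250 326 [0.4814 0.3529 0.016 ]
scene nut 0.45 [267. 244.] 149 260 273 238 251 [0.4476 0.16   0.016 ]
scene ribbed_ring 0.42 [262. 203.] 2112 224 298 175 226 [0.521 0.043 0.019]
scene ribbed_ring 0.39 [260. 164.] 78 256 264 160 169 [ 0.6   -0.103  0.019]
```

View pics/c_top.png

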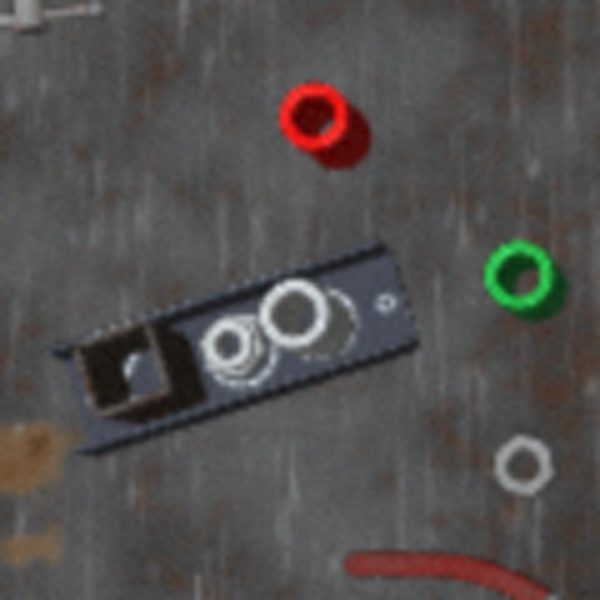

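View pics/c_sc.png

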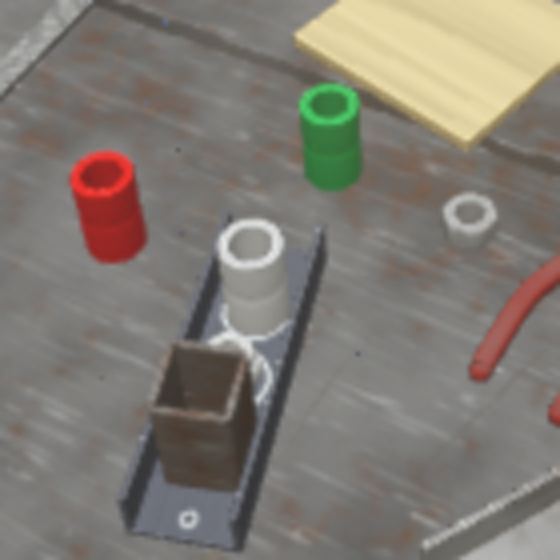

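```bash
python3 - <<'E'
from h import *
crop('top',(98,184,178,234),10,'pics/c2_top.png')
crop('scene',(174,236,240,332),6,'pics/c2_sc.png')
E
```

```text
(no output)
```

View pics/c2_top.png

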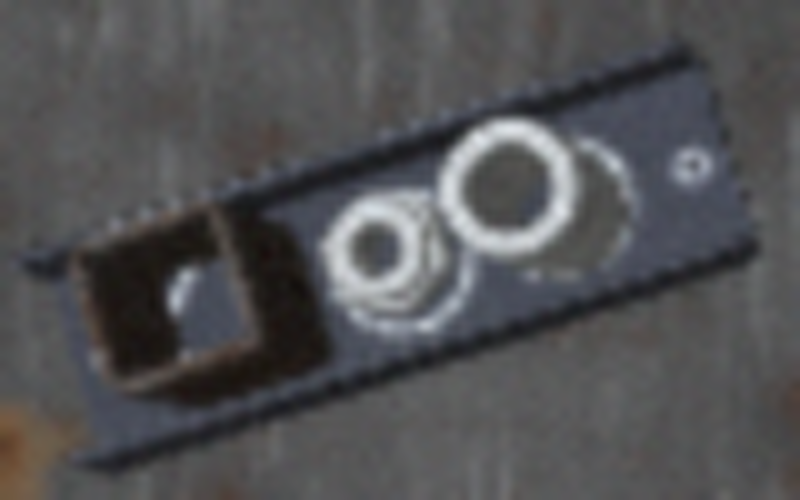

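View pics/c2_sc.png

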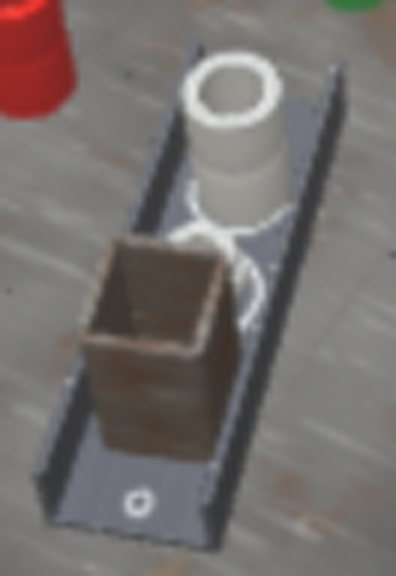

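```bash
cat >> h.py <<'E'
def W(p,pts):
    x,y,th=p; c,s=np.cos(th),np.sin(th); pts=np.atleast_2d(pts).astype(float)
    return np.c_[x+c*pts[:,0]-s*pts[:,1], y+s*pts[:,0]+c*pts[:,1], pts[:,2]]
E
python3 - <<'E'
from h import *
from scipy.optimize import least_squares
# local x across (approx world +x), y along
top={(.029,-.09,.032):(690,45),(.029,.09,.032):(24,258),(-.029,-.09,.0):(757,258),(-.029,.09,0):(85,468)}
sc={(.029,-.09,.032):(197,48),(-.029,-.09,.032):(341,65),(-.029,.09,.0):(217,550),(.029,.09,0):(45,521),(.029,.09,.032):(38,470)}
T=lambda d,o,s:(np.array(list(d)),(np.array(list(d.values()))+.5)/s-.5+o)
t3,t2=T(top,(98,184),10);s3,s2=T(sc,(174,236),6)
f=lambda p:np.r_[(proj('top',W(p,t3))-t2).ravel(),(proj('scene',W(p,s3))-s2).ravel()]
a=least_squares(f,[.52,.3,-.3]);print(a.x,np.round(a.fun.reshape(-1,2),2))
for n,k in(('top',slice(0,8)),('scene',slice(8,18))):
    b=least_squares(lambda p:f(p)[k],[.52,.3,-.3]);print(n,b.x)
p=a.x
for n,box,s in(('top',(98,184,178,234),10),('scene',(174,236,240,332),6)):
    img=r.grab_frame(n);x0,y0,x1,y1=box
    im=cv2.resize(img[y0:y1,x0:x1],None,fx=s,fy=s,interpolation=cv2.INTER_CUBIC)[:,:,::-1].copy()
    def L(P,c,cl=False):
        q=((proj(n,W(p,P))-[x0,y0]+.5)*s).astype(int);cv2.polylines(im,[q.reshape(-1,1,2)],cl,c,1)
    for z in(0,.032):
        L([(.029,-.09,z),(.029,.09,z),(-.029,.09,z),(-.029,-.09,z)],(0,255,255),True)
    t=np.linspace(0,6.28,40)
    def C(y,z,R,c):L(np.c_[R*np.cos(t),y+R*np.sin(t),z+0*t],c)
    for y in(-.044,0,.044):C(y,.005,.019,(0,255,0))
    C(-.044,.063,.0175,(0,0,255));
    for z in(.005,.069):L([(.02,.064,z),(.02,.024,z),(-.02,.024,z),(-.02,.064,z)],(0,0,255),True)
    cv2.imwrite(f'pics/ov_{n}.png',im)
E
```

```text
[0.51434895 0.30610224 0.29209078] [[-1.28 -0.17]
 [-1.75 -0.  ]
 [ 0.8   0.96]
 [ 2.41  1.1 ]
 [-0.16 -2.  ]
 [ 0.85 -1.16]
 [ 0.02  0.79]
 [-0.28  0.32]
 [-1.54  0.16]]
top [0.51556513 0.30622044 0.27654261]
scene [0.51386135 0.30620142 0.29871   ]
```

View pics/ov_top.png

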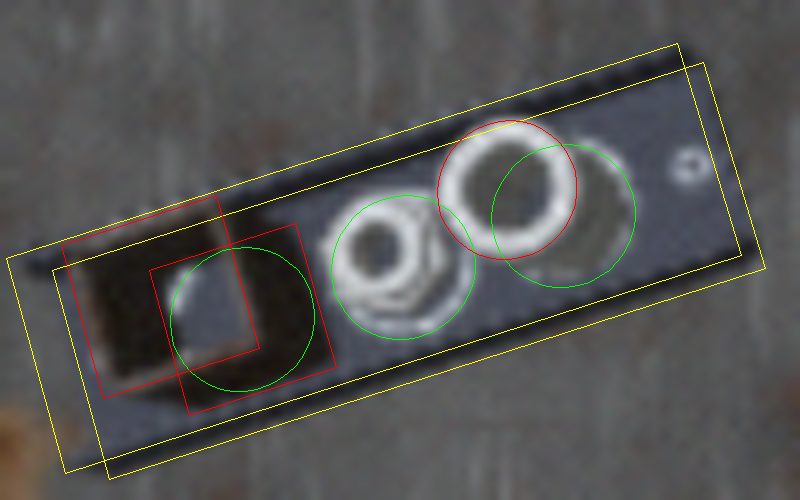

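View pics/ov_scene.png

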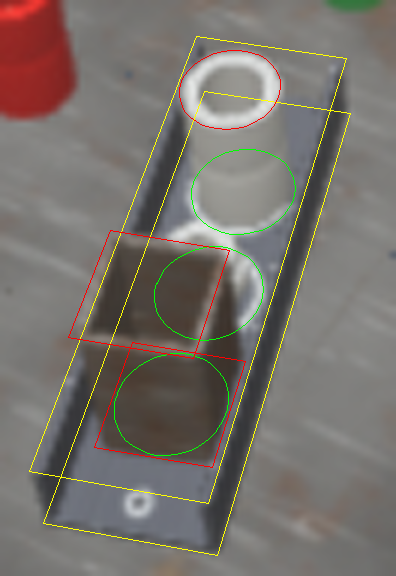

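```bash
python3 - <<'E'
from h import *
from scipy.optimize import least_squares
U=lambda pts,o,s:(np.array(pts,float)+.5)/s-.5+np.array(o)
print('top tube',unproj('top',U([(75,258),(213,208),(262,345),(122,393)],(98,184),10),.069)[:,:2].mean(0))
q=unproj('top',U([(75,258),(213,208),(262,345),(122,393)],(98,184),10),.069)[:,:2]
print(np.diff(np.r_[q,q[:1]],axis=0))
print('scene tube',unproj('scene',U([(112,236),(231,244),(200,354),(80,342)],(174,236),6),.069)[:,:2].mean(0))
q=unproj('scene',U([(112,236),(231,244),(200,354),(80,342)],(174,236),6),.069)[:,:2]
print(np.diff(np.r_[q,q[:1]],axis=0))
print('bush',unproj('top',U([(508,186)],(98,184),10),.063),unproj('scene',U([(231,90)],(174,236),6),.063))
print('seat mid top',unproj('top',U([(402,263)],(98,184),10),.005))
print('coupling top',unproj('top',U([(376,250)],(98,184),10),.029))
print('chan wall corners top',unproj('top',U([(24,258),(690,45),(750,252),(85,466)],(98,184),10),.032)[:,:2])
print('scene',unproj('scene',U([(38,470),(197,48),(341,65),(205,478)],(174,236),6),.032)[:,:2])
print('rivets top',unproj('top',U([(690,165)],(98,184),10),.005),'scene',unproj('scene',U([(138,502)],(174,236),6),.005))
crop('top',(205,155,385,245),4,'pics/bp_top.png')
E
```

```text
top tube [0.50047366 0.34621274]
[[ 0.01170892 -0.03406251]
 [-0.03446152 -0.01293497]
 [-0.0110965   0.03443262]
 [ 0.0338491   0.01256486]]
scene tube [0.50003167 0.34752454]
[[-0.03572383 -0.01504675]
 [-0.0133235   0.03819352]
 [ 0.03515738  0.01348887]
 [ 0.01388995 -0.03663564]]
bush [[0.52795192 0.26366853 0.063     ]] [[0.5262662 0.2642489 0.063    ]]
seat mid top [[0.51542255 0.30634256 0.005     ]]
coupling top [[0.51637272 0.30632237 0.029     ]]
chan wall corners top [[0.51608846 0.39611918]
 [0.56751735 0.22495568]
 [0.51327537 0.20914283]
 [0.46228336 0.37895198]]
scene [[0.51384402 0.39904901]
 [0.56446322 0.2330014 ]
 [0.5124881  0.21532686]
 [0.46610685 0.37734281]]
rivets top [[0.53968074 0.23053636 0.005     ]] scene [[0.49119859 0.38267052 0.005     ]]
```

View pics/bp_top.png

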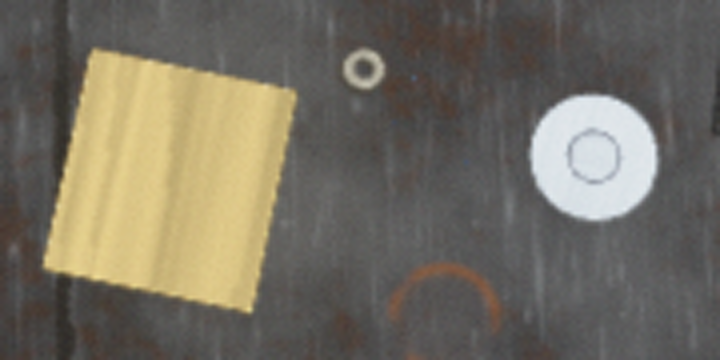

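```bash
python3 - <<'E'
from h import *
U=lambda pts,o,s:(np.array(pts,float)+.5)/s-.5+np.array(o)
print('board',unproj('top',U([(92,48),(298,90),(253,313),(43,268)],(205,155),4),.012)[:,:2])
print('plate',unproj('top',U([(594,157)],(205,155),4),.008))
g=r.grab_frame('scene')
crop('scene',(270,130,325,165),12,'pics/pl_sc.png',g)
for n in('top','scene'):
    r.grab_frame(n)
    m=r.outline_of(n,'plate')[0]['region'].astype(np.uint8)
    c=max(cv2.findContours(m,0,1)[0],key=len);e=cv2.fitEllipse(c);print(n,e,unproj(n,e[0],.008))
E
```

```text
board [[ 0.62442004  0.06735787]
 [ 0.59288402 -0.06843107]
 [ 0.44673171 -0.03475015]
 [ 0.47909972  0.10126429]]
plate [[ 0.54415696 -0.26224632  0.008     ]]
top ((352.7393798828125, 193.92507934570312), (30.175363540649414, 31.022401809692383), 94.748779296875) [[ 0.5440477 -0.2612239  0.008    ]]
scene ((297.4393310546875, 146.457275390625), (15.201863288879395, 25.520721435546875), 92.94276428222656) [[ 0.54242152 -0.25719153  0.008     ]]
```

View pics/pl_sc.png

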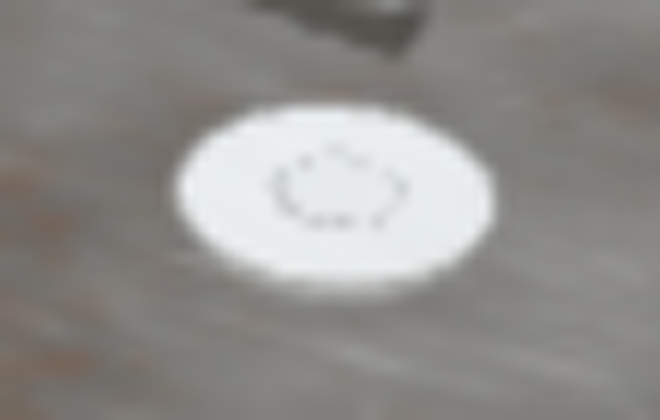

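```bash
cat >> h.py <<'E'
def go(x,y,z,jaw):
    o=r.get_obs();R=cv2.Rodrigues(np.array(o['ee_rot']))[0]
    d=(np.array([x,y,z])-o['eef_pos'])
    a=np.arctan2(R[1,1],R[0,1]);t=-(((jaw-a)+np.pi/2)%np.pi-np.pi/2)
    tilt=np.cross(R[:,2],[0,0,-1])
    # after-turn frame
    c,s=np.cos(-t),np.sin(-t);R2=np.array([[c,-s,0],[s,c,0],[0,0,1]])@R
    print('t',round(o['time_s'],2),'pos',np.round(o['eef_pos'],4),'jawang',round(a,4),'w',round(o['width'],3),'F',np.round(o['wrist_force'],1),'q1,q7',np.round([o['q'][0],o['q'][6]],2))
    print(' offset now cm',np.round(R.T@d*100,2),'| twist z',round(t,4),'| offset if turned first',np.round(R2.T@d*100,2),'| tilt fix tool',np.round(R.T@tilt,4))
E
python3 -m inch '[{"twist":[0,0,0],"offset":[-3.4,-1.87,0],"jaw":-1},{"twist":[0,0,0],"offset":[-3.4,-1.87,0],"jaw":-1},{"twist":[0,0,0],"offset":[-3.4,-1.87,0],"jaw":-1},{"twist":[0,0,0],"offset":[-3.4,-1.87,0],"jaw":-1},{"twist":[0,0,0],"offset":[-3.4,-1.87,0],"jaw":-1},{"twist":[0,0,0],"offset":[-3.4,-1.87,0],"jaw":-1},{"twist":[0,0,0],"offset":[-3.4,-1.87,0],"jaw":-1},{"twist":[0,0,0],"offset":[-3.4,-1.87,0],"jaw":-1},{"twist":[0,0,0],"offset":[-3.4,-1.87,0],"jaw":-1},{"twist":[0,0,0],"offset":[-3.4,-1.87,0],"jaw":-1},{"twist":[0,0,0],"offset":[-3.4,-1.87,0],"jaw":-1},{"twist":[0,0,0],"offset":[-3.4,-1.87,0],"jaw":-1}]'
python3 -c "
from h import *
go(.5003,.3468,.150,.32)"
```

```text
time_s: 2.8
eef_pos: [0.5006, 0.3452, 0.2456]
ee_rot: [0.358, 3.121, 0.001]
wrist_force: [-0.8, 1.1, 0.9]
width: 1.002
t 2.8 pos [0.5006 0.3452 0.2456] jawang 1.3421 w 1.002 F [-0.8  1.1  0.9] q1,q7 [-0.75  0.7 ]
 offset now cm [0.06 0.14 9.56] | twist z 1.0221 | offset if turned first [0.16 0.02 9.56] | tilt fix tool [0.0005 0.0002 0.    ]
```

```bash
python3 -m inch '[{"twist":[0,0,0.128],"offset":[0,0,1.2],"jaw":-1},{"twist":[0,0,0.128],"offset":[0,0,1.2],"jaw":-1},{"twist":[0,0,0.128],"offset":[0,0,1.2],"jaw":-1},{"twist":[0,0,0.128],"offset":[0,0,1.2],"jaw":-1},{"twist":[0,0,0.128],"offset":[0,0,1.2],"jaw":-1},{"twist":[0,0,0.128],"offset":[0,0,1.2],"jaw":-1},{"twist":[0,0,0.128],"offset":[0,0,1.2],"jaw":-1},{"twist":[0,0,0.128],"offset":[0.1,0,1.2],"jaw":-1},{"twist":[0,0,0],"offset":[0,0,0],"jaw":-1}]'
python3 -c "
from h import *
go(.5003,.3468,.053,.32)
crop('scene',(100,150,300,340),4,'pics/a1.png')
crop('top',(70,130,190,240),6,'pics/a2.png')"
```

```text
time_s: 3.7
eef_pos: [0.498, 0.347, 0.1477]
ee_rot: [-1.84, -2.545, 0.005]
wrist_force: [0.2, 0.9, -0.2]
width: 1.0
t 3.7 pos [0.498  0.347  0.1477] jawang 0.3188 w 1.0 F [ 0.2  0.9 -0.2] q1,q7 [-0.9 -0.2]
 offset now cm [-0.08  0.24  9.47] | twist z -0.0012 | offset if turned first [-0.08  0.24  9.47] | tilt fix tool [-0.0031  0.0014  0.    ]
```

View pics/a1.png

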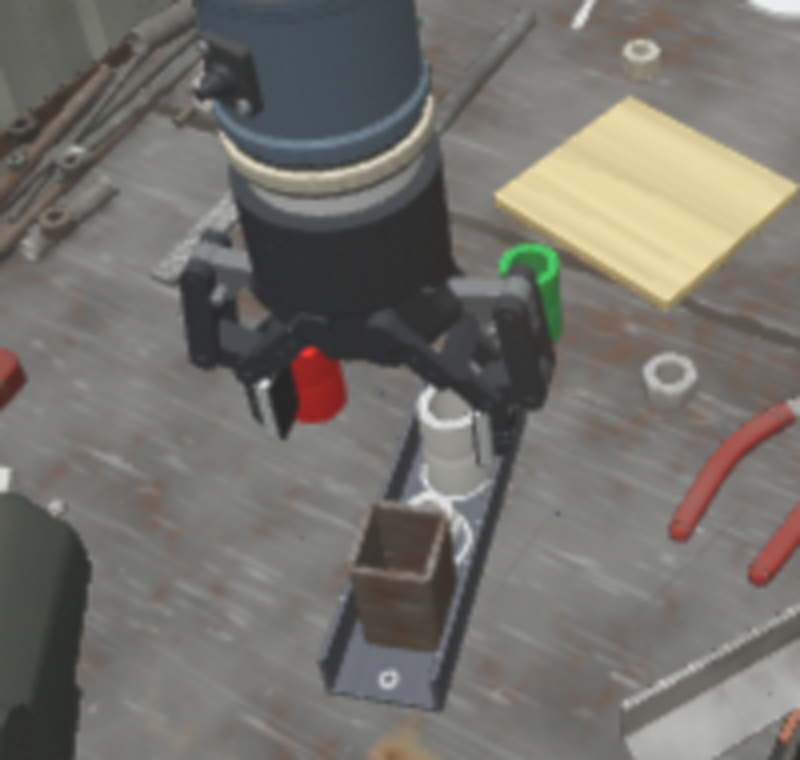

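View pics/a2.png

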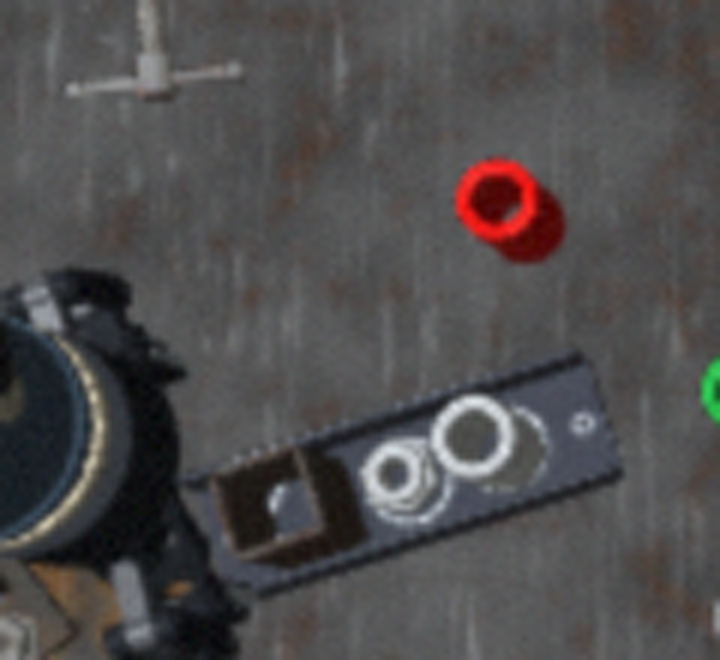

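```bash
python3 -m inch '[{"twist":[0,0,0],"offset":[-0.08,0.2,2.4],"jaw":-1},{"twist":[0,0,0],"offset":[0,0.04,2.4],"jaw":-1},{"twist":[0,0,0],"offset":[0,0,2.4],"jaw":-1},{"twist":[0,0,0],"offset":[0,0,2.2],"jaw":-1},{"twist":[0,0,0],"offset":[0,0,0],"jaw":-1}]'
python3 -c "
from h import *
go(.5003,.3468,.053,.32)
crop('scene',(130,190,270,340),4,'pics/b1.png')"
```

```text
time_s: 4.3
eef_pos: [0.5003, 0.3464, 0.0534]
ee_rot: [-1.838, -2.545, 0.007]
wrist_force: [0.5, -0.9, 0.6]
width: 1.0
t 4.3 pos [0.5003 0.3464 0.0534] jawang 0.3198 w 1.0 F [ 0.5 -0.9  0.6] q1,q7 [-0.86 -0.16]
 offset now cm [0.04 0.01 0.04] | twist z -0.0002 | offset if turned first [0.04 0.01 0.04] | tilt fix tool [-0.0043  0.0011 -0.    ]
```

View pics/b1.png

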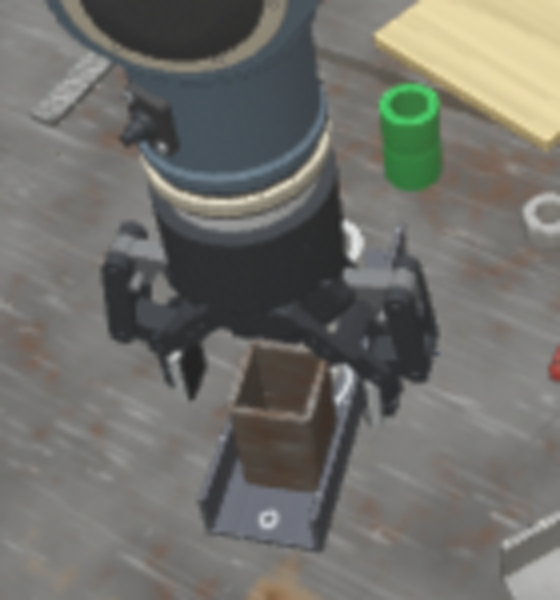

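```bash
python3 -m inch '[{"twist":[0,0,0],"offset":[0.04,0,0],"jaw":1},{"twist":[0,0,0],"offset":[0,0,0],"jaw":1},{"twist":[0,0,0],"offset":[0,0,0],"jaw":1},{"twist":[0,0,0],"offset":[0,0,0],"jaw":1},{"twist":[0,0,0],"offset":[0,0,0],"jaw":1},{"twist":[0,0,0],"offset":[0,0,0],"jaw":1},{"twist":[0,0,0],"offset":[0,0,0],"jaw":1},{"twist":[0,0,0],"offset":[0,0,0],"jaw":1}]'
python3 -c "
from h import *
go(.5003,.3468,.053,.32)
crop('scene',(130,190,270,340),4,'pics/b2.png')"
```

```text
time_s: 5.15
eef_pos: [0.5019, 0.3481, 0.0567]
ee_rot: [1.841, 2.545, 0.003]
wrist_force: [-1.6, -1.0, 5.8]
width: 0.455
t 5.15 pos [0.5019 0.3481 0.0567] jawang 0.3182 w 0.455 F [-1.6 -1.   5.8] q1,q7 [-0.87 -0.16]
 offset now cm [-0.07 -0.2   0.37] | twist z -0.0018 | offset if turned first [-0.07 -0.2   0.37] | tilt fix tool [ 0.0015 -0.001   0.    ]
```

View pics/b2.png

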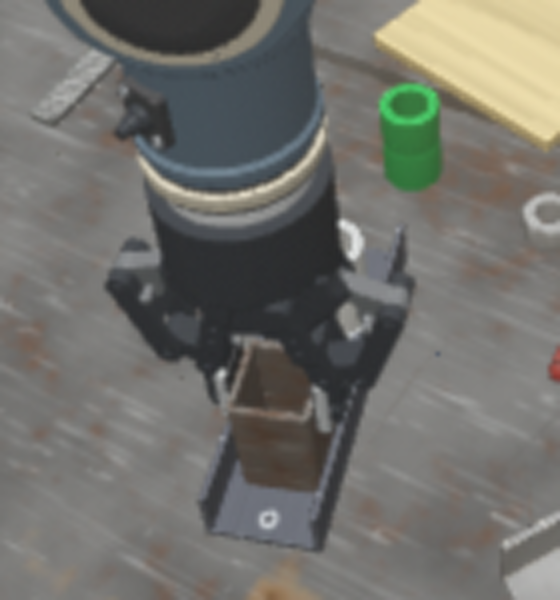

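```bash
python3 -m inch '[{"twist":[0,0,0],"offset":[0,0,-1.5],"jaw":1},{"twist":[0,0,0],"offset":[0,0,-3.5],"jaw":1},{"twist":[0,0,0],"offset":[0,0,-4],"jaw":1},{"twist":[0,0,0],"offset":[0,0,-4],"jaw":1},{"twist":[0,0,0],"offset":[0,0,-2],"jaw":1},{"twist":[0,0,0],"offset":[0,0,0],"jaw":1}]'
python3 -c "
from h import *
go(.544,.052,.2,-.226)"
```

```text
time_s: 5.8
eef_pos: [0.5032, 0.3485, 0.2095]
ee_rot: [1.841, 2.544, 0.012]
wrist_force: [0.1, 0.8, -2.5]
width: 0.455
t 5.8 pos [0.5032 0.3485 0.2095] jawang 0.3178 w 0.455 F [ 0.1  0.8 -2.5] q1,q7 [-0.92 -0.22]
 offset now cm [-29.44  -5.4    0.82] | twist z 0.5438 | offset if turned first [-27.98  10.61   0.94] | tilt fix tool [ 0.0071 -0.003  -0.    ]
```

```bash
python3 -m inch '[{"twist":[0.007,-0.003,0],"offset":[-2.44,-0.4,0],"jaw":1},{"twist":[0,0,0],"offset":[-3,-0.55,0.1],"jaw":1},{"twist":[0,0,0],"offset":[-3,-0.55,0.1],"jaw":1},{"twist":[0,0,0],"offset":[-3,-0.55,0.1],"jaw":1},{"twist":[0,0,0],"offset":[-3,-0.55,0.1],"jaw":1},{"twist":[0,0,0],"offset":[-3,-0.55,0.1],"jaw":1},{"twist":[0,0,0],"offset":[-3,-0.55,0.1],"jaw":1},{"twist":[0,0,0],"offset":[-3,-0.55,0.1],"jaw":1},{"twist":[0,0,0],"offset":[-3,-0.55,0],"jaw":1},{"twist":[0,0,0],"offset":[-3,-0.6,0],"jaw":1}]'
python3 -m inch '[{"twist":[0,0,0.136],"offset":[0,0,0],"jaw":1},{"twist":[0,0,0.136],"offset":[0,0,0],"jaw":1},{"twist":[0,0,0.136],"offset":[0,0,0],"jaw":1},{"twist":[0,0,0.136],"offset":[0,0,0],"jaw":1},{"twist":[0,0,0],"offset":[0,0,0],"jaw":1}]'
python3 -c "
from h import *
go(.544,.052,.066,-.226)"
```

```text
time_s: 6.8
eef_pos: [0.5409, 0.0497, 0.1978]
ee_rot: [-1.839, -2.542, 0.015]
wrist_force: [0.6, 0.5, -3.2]
width: 0.459
time_s: 7.3
eef_pos: [0.541, 0.051, 0.1979]
ee_rot: [-2.457, -1.957, 0.017]
wrist_force: [-0.5, 0.1, -2.7]
width: 0.454
t 7.3 pos [0.541  0.051  0.1979] jawang -0.2257 w 0.454 F [-0.5  0.1 -2.7] q1,q7 [-0.6 -0.2]
 offset now cm [ 0.27  0.37 13.19] | twist z 0.0003 | offset if turned first [ 0.27  0.37 13.19] | tilt fix tool [-0.0072  0.0079  0.    ]
```

```bash
python3 -m inch '[{"twist":[-0.007,0.008,0],"offset":[0.27,0.37,3],"jaw":1},{"twist":[0,0,0],"offset":[0,0,3],"jaw":1},{"twist":[0,0,0],"offset":[0,0,3],"jaw":1},{"twist":[0,0,0],"offset":[0,0,2.8],"jaw":1},{"twist":[0,0,0],"offset":[0,0,1],"jaw":1},{"twist":[0,0,0],"offset":[0,0,0],"jaw":1}]'
python3 -c "
from h import *
go(.544,.052,.0637,-.226)
crop('scene',(200,140,320,240),6,'pics/b3.png')"
```

```text
time_s: 7.9
eef_pos: [0.5451, 0.0527, 0.0698]
ee_rot: [-2.455, -1.958, 0.001]
wrist_force: [0.2, -0.3, -2.2]
width: 0.454
t 7.9 pos [0.5451 0.0527 0.0698] jawang -0.2245 w 0.454 F [ 0.2 -0.3 -2.2] q1,q7 [-0.51 -0.08]
 offset now cm [-0.09 -0.09  0.61] | twist z 0.0015 | offset if turned first [-0.09 -0.09  0.61] | tilt fix tool [-0.0012 -0.0001  0.    ]
```

View pics/b3.png

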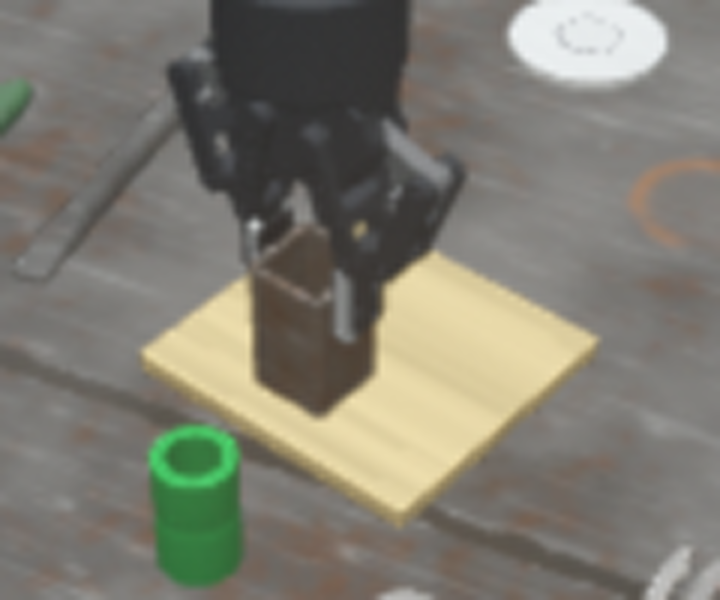

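```bash
python3 -m inch '[{"twist":[0,0,0],"offset":[0,0,0.4],"jaw":1},{"twist":[0,0,0],"offset":[0,0,0],"jaw":1}]'; python3 -m inch '[{"twist":[0,0,0],"offset":[0,0,0.2],"jaw":1},{"twist":[0,0,0],"offset":[0,0,0],"jaw":1}]'
```

```text
time_s: 8.15
eef_pos: [0.5472, 0.053, 0.0683]
ee_rot: [2.456, 1.957, 0.007]
wrist_force: [-0.4, 0.2, -2.3]
width: 0.453
time_s: 8.35
eef_pos: [0.5467, 0.053, 0.0658]
ee_rot: [2.457, 1.956, 0.006]
wrist_force: [0.2, 0.4, -2.7]
width: 0.455
```

```bash
python3 -m inch '[{"twist":[0,0,0],"offset":[0,0,0.2],"jaw":1},{"twist":[0,0,0],"offset":[0,0,0],"jaw":1}]'; python3 -m inch '[{"twist":[0,0,0],"offset":[0,0,0.1],"jaw":1},{"twist":[0,0,0],"offset":[0,0,0],"jaw":1}]'
```

```text
time_s: 8.55
eef_pos: [0.5469, 0.053, 0.0637]
ee_rot: [2.457, 1.956, 0.006]
wrist_force: [0.4, 0.3, 1.1]
width: 0.456
time_s: 8.75
eef_pos: [0.547, 0.053, 0.0637]
ee_rot: [2.458, 1.956, 0.006]
wrist_force: [-3.0, 0.2, 8.6]
width: 0.455
```

```bash
python3 -m inch '[{"twist":[0,0,0],"offset":[0,0,0],"jaw":-0.5},{"twist":[0,0,0],"offset":[0,0,0],"jaw":-1},{"twist":[0,0,0],"offset":[0,0,0],"jaw":-1},{"twist":[0,0,0],"offset":[0,0,0],"jaw":-1},{"twist":[0,0,0],"offset":[0,0,0],"jaw":-1},{"twist":[0,0,0],"offset":[0,0,-2],"jaw":-1},{"twist":[0,0,0],"offset":[0,0,-4],"jaw":-1},{"twist":[0,0,0],"offset":[0,0,-4],"jaw":-1},{"twist":[0,0,0],"offset":[0,0,-4],"jaw":-1},{"twist":[0,0,0],"offset":[0,0,0],"jaw":-1}]'
python3 -c "
from h import *
go(.5272,.264,.2,.30)
crop('scene',(170,140,320,340),4,'pics/b4.png')"
```

```text
time_s: 9.75
eef_pos: [0.5497, 0.0526, 0.2078]
ee_rot: [2.454, 1.953, 0.021]
wrist_force: [1.3, -0.3, 0.7]
width: 0.997
t 9.75 pos [0.5497 0.0526 0.2078] jawang -0.2264 w 0.997 F [ 1.3 -0.3  0.7] q1,q7 [-0.6  -0.19]
 offset now cm [20.09 -6.94  0.83] | twist z -0.5264 | offset if turned first [20.86  4.09  0.97] | tilt fix tool [ 0.0124 -0.0069 -0.    ]
```

View pics/b4.png

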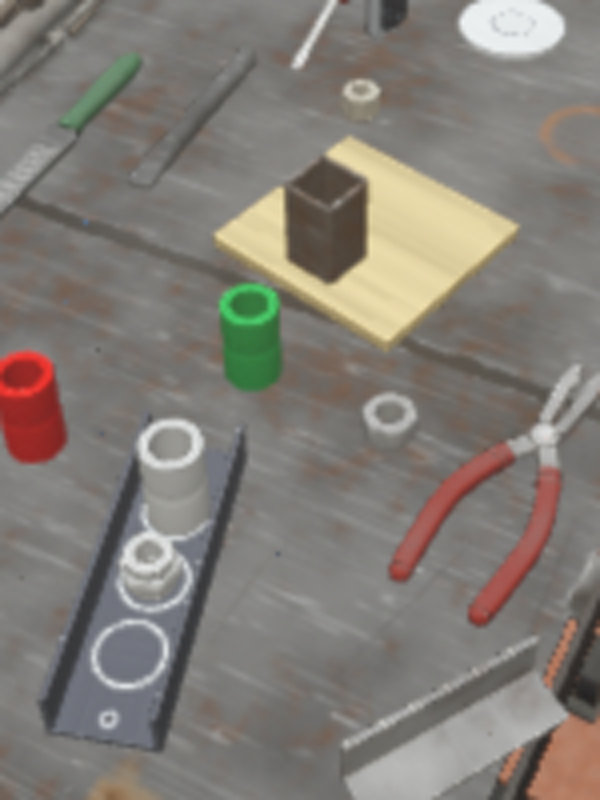

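```bash
python3 -m inch '[{"twist":[0.012,-0.007,0],"offset":[2.5,-0.87,0],"jaw":-1},{"twist":[0,0,0],"offset":[2.5,-0.87,0],"jaw":-1},{"twist":[0,0,0],"offset":[2.5,-0.87,0],"jaw":-1},{"twist":[0,0,0],"offset":[2.5,-0.87,0],"jaw":-1},{"twist":[0,0,0],"offset":[2.5,-0.87,0],"jaw":-1},{"twist":[0,0,0],"offset":[2.5,-0.87,0],"jaw":-1},{"twist":[0,0,0],"offset":[2.5,-0.87,0],"jaw":-1},{"twist":[0,0,0],"offset":[2.5,-0.87,0],"jaw":-1},{"twist":[0,0,0],"offset":[0,0,0],"jaw":-1}]'
python3 -m inch '[{"twist":[0,0,-0.13],"offset":[0,0,0],"jaw":-1},{"twist":[0,0,-0.13],"offset":[0,0,0],"jaw":-1},{"twist":[0,0,-0.13],"offset":[0,0,0],"jaw":-1},{"twist":[0,0,-0.135],"offset":[0,0,0],"jaw":-1},{"twist":[0,0,0],"offset":[0,0,0],"jaw":-1}]'
python3 -c "
from h import *
go(.5272,.264,.05,.30)
U=lambda pts,o,s:(np.array(pts,float)+.5)/s-.5+np.array(o)
print(unproj('scene',U([(130,655),(109,719)],(170,140),4),.005))
crop('top',(98,184,178,234),10,'pics/c4.png')"
```

```text
time_s: 10.7
eef_pos: [0.521, 0.2678, 0.1999]
ee_rot: [-2.446, -1.961, 0.019]
wrist_force: [-0.4, 0.1, 0.3]
width: 1.0
time_s: 11.2
eef_pos: [0.5227, 0.2618, 0.2008]
ee_rot: [-1.863, -2.52, 0.017]
wrist_force: [-0.4, 0.6, -0.0]
width: 1.0
t 11.2 pos [0.5227 0.2618 0.2008] jawang 0.2977 w 1.0 F [-0.4  0.6 -0. ] q1,q7 [-0.81 -0.09]
 offset now cm [ 0.08  0.69 15.07] | twist z -0.0023 | offset if turned first [ 0.08  0.69 15.07] | tilt fix tool [-0.0132  0.0003 -0.    ]
[[0.50083856 0.34935341 0.005     ]
 [0.49055065 0.38262517 0.005     ]]
```

View pics/c4.png

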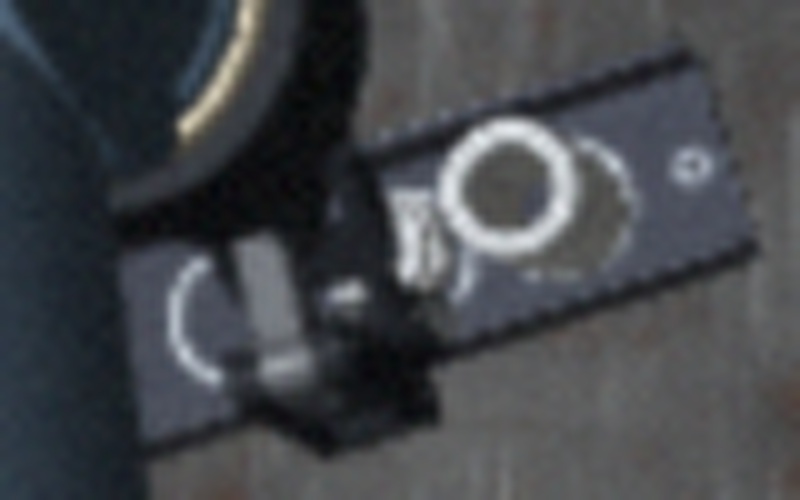

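```bash
python3 -m inch '[{"twist":[-0.013,0,0],"offset":[0.08,0.7,3.5],"jaw":-1},{"twist":[0,0,0],"offset":[0,0,3.5],"jaw":-1},{"twist":[0,0,0],"offset":[0,0,3],"jaw":-1},{"twist":[0,0,0],"offset":[0,0,2],"jaw":-1},{"twist":[0,0,0],"offset":[0,0,0],"jaw":-1}]'
python3 -c "
from h import *
go(.5272,.264,.05,.30)"
```

```text
time_s: 11.75
eef_pos: [0.5271, 0.2644, 0.0786]
ee_rot: [-1.868, -2.524, 0.008]
wrist_force: [-0.9, 0.7, 0.4]
width: 1.006
t 11.75 pos [0.5271 0.2644 0.0786] jawang 0.2964 w 1.006 F [-0.9  0.7  0.4] q1,q7 [-0.77 -0.03]
 offset now cm [-0.03  0.01  2.86] | twist z -0.0036 | offset if turned first [-0.03  0.01  2.86] | tilt fix tool [-0.0049  0.002   0.    ]
```

```bash
python3 -m inch '[{"twist":[-0.005,0.002,0],"offset":[0,0,1.5],"jaw":-1},{"twist":[0,0,0],"offset":[0,0,1.4],"jaw":-1},{"twist":[0,0,0],"offset":[0,0,0],"jaw":-1}]'
python3 -c "
from h import *
go(.5272,.264,.05,.30)
crop('scene',(160,180,280,320),4,'pics/b5.png')"
python3 -m inch '[{"twist":[0,0,0],"offset":[0,0,0],"jaw":1},{"twist":[0,0,0],"offset":[0,0,0],"jaw":1},{"twist":[0,0,0],"offset":[0,0,0],"jaw":1},{"twist":[0,0,0],"offset":[0,0,0],"jaw":1},{"twist":[0,0,0],"offset":[0,0,0],"jaw":1},{"twist":[0,0,0],"offset":[0,0,0],"jaw":1},{"twist":[0,0,0],"offset":[0,0,0],"jaw":1},{"twist":[0,0,0],"offset":[0,0,0],"jaw":1}]'
python3 -c "
from h import *
go(.5272,.264,.05,.30)
crop('scene',(160,180,280,320),4,'pics/b6.png')"
```

```text
time_s: 12.05
eef_pos: [0.5286, 0.2655, 0.0519]
ee_rot: [1.866, 2.526, 0.007]
wrist_force: [-0.7, -0.6, 0.1]
width: 1.001
t 12.05 pos [0.5286 0.2655 0.0519] jawang 0.298 w 1.001 F [-0.7 -0.6  0.1] q1,q7 [-0.75 -0.01]
 offset now cm [-0.11 -0.18  0.19] | twist z -0.002 | offset if turned first [-0.11 -0.18  0.19] | tilt fix tool [ 0.0044 -0.0016 -0.    ]
time_s: 12.9
eef_pos: [0.5293, 0.2661, 0.0538]
ee_rot: [1.865, 2.526, 0.011]
wrist_force: [-3.0, -1.5, 5.2]
width: 0.385
t 12.9 pos [0.5293 0.2661 0.0538] jawang 0.2989 w 0.385 F [-3.  -1.5  5.2] q1,q7 [-0.75 -0.01]
 offset now cm [-0.14 -0.27  0.38] | twist z -0.0011 | offset if turned first [-0.14 -0.27  0.38] | tilt fix tool [ 0.0068 -0.0028 -0.    ]
```

View pics/b6.png

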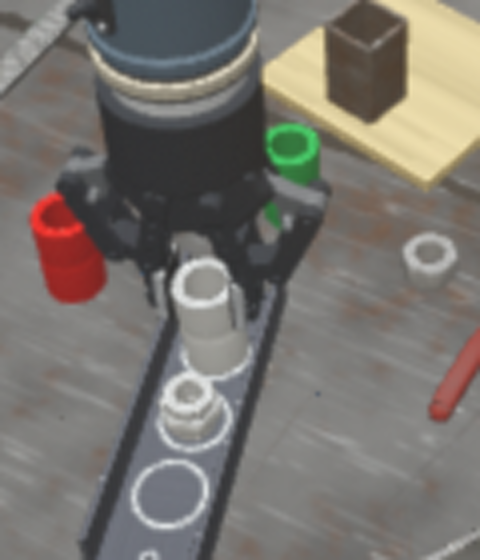

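```bash
python3 -m inch '[{"twist":[0,0,0],"offset":[0,0,-1.5],"jaw":1},{"twist":[0,0,0],"offset":[0,0,-3.5],"jaw":1},{"twist":[0,0,0],"offset":[0,0,-4],"jaw":1},{"twist":[0,0,0],"offset":[0,0,-4],"jaw":1},{"twist":[0,0,0],"offset":[0,0,-2.5],"jaw":1},{"twist":[0,0,0],"offset":[0,0,0],"jaw":1}]'
python3 -c "
from h import *
go(.529,-.024,.2,-.226)"
```

```text
time_s: 13.55
eef_pos: [0.5308, 0.2662, 0.2126]
ee_rot: [1.863, 2.523, 0.024]
wrist_force: [0.2, -0.0, -2.9]
width: 0.385
t 13.55 pos [0.5308 0.2662 0.2126] jawang 0.2986 w 0.385 F [ 0.2 -0.  -2.9] q1,q7 [-0.82 -0.09]
 offset now cm [-27.69  -8.73   0.99] | twist z 0.5246 | offset if turned first [-28.33   6.31   1.23] | tilt fix tool [ 0.0159 -0.0047 -0.    ]
```

```bash
python3 -m inch '[{"twist":[0.016,-0.005,0],"offset":[-2.1,-0.7,0],"jaw":1},{"twist":[0,0,0],"offset":[-3,-0.95,0],"jaw":1},{"twist":[0,0,0],"offset":[-3.2,-1,0],"jaw":1},{"twist":[0,0,0],"offset":[-3.2,-1,0],"jaw":1},{"twist":[0,0,0],"offset":[-3.2,-1,0],"jaw":1},{"twist":[0,0,0],"offset":[-3.2,-1,0],"jaw":1},{"twist":[0,0,0],"offset":[-3.2,-1,0],"jaw":1},{"twist":[0,0,0],"offset":[-3.2,-1,0],"jaw":1},{"twist":[0,0,0],"offset":[-3,-0.95,0],"jaw":1},{"twist":[0,0,0],"offset":[0,0,0],"jaw":1}]'
python3 -m inch '[{"twist":[0,0,0.131],"offset":[0,0,0],"jaw":1},{"twist":[0,0,0.131],"offset":[0,0,0],"jaw":1},{"twist":[0,0,0.131],"offset":[0,0,0],"jaw":1},{"twist":[0,0,0.131],"offset":[0,0,0],"jaw":1},{"twist":[0,0,0],"offset":[0,0,0],"jaw":1}]'
python3 -c "
from h import *
go(.529,-.024,.066,-.226)"
```

```text
time_s: 14.55
eef_pos: [0.5252, -0.0267, 0.2081]
ee_rot: [-1.875, -2.517, 0.02]
wrist_force: [-0.0, -0.3, -2.8]
width: 0.386
time_s: 15.05
eef_pos: [0.5258, -0.0202, 0.2079]
ee_rot: [-2.454, -1.958, 0.018]
wrist_force: [-0.1, 0.3, -3.7]
width: 0.383
t 15.05 pos [ 0.5258 -0.0202  0.2079] jawang -0.2242 w 0.383 F [-0.1  0.3 -3.7] q1,q7 [-0.52 -0.07]
 offset now cm [-0.19  0.52 14.19] | twist z 0.0018 | offset if turned first [-0.19  0.52 14.19] | tilt fix tool [-0.0088  0.0078 -0.    ]
```

```bash
python3 -m inch '[{"twist":[-0.009,0.008,0],"offset":[-0.1,0.4,3],"jaw":1},{"twist":[0,0,0],"offset":[0,0,3.2],"jaw":1},{"twist":[0,0,0],"offset":[0,0,3.5],"jaw":1},{"twist":[0,0,0],"offset":[0,0,3],"jaw":1},{"twist":[0,0,0],"offset":[0,0,0.8],"jaw":1},{"twist":[0,0,0],"offset":[0,0,0],"jaw":1}]'
python3 -c "
from h import *
go(.529,-.024,.0608,-.226)"
```

```text
time_s: 15.65
eef_pos: [0.5296, -0.0226, 0.0731]
ee_rot: [-2.455, -1.96, 0.0]
wrist_force: [0.4, -0.6, -3.5]
width: 0.384
t 15.65 pos [ 0.5296 -0.0226  0.0731] jawang -0.2233 w 0.384 F [ 0.4 -0.6 -3.5] q1,q7 [-0.41  0.08]
 offset now cm [-0.15 -0.02  1.23] | twist z 0.0027 | offset if turned first [-0.15 -0.02  1.23] | tilt fix tool [-0.0004 -0.0002  0.    ]
```

```bash
python3 -m inch '[{"twist":[0,0,0],"offset":[0,0,0.8],"jaw":1},{"twist":[0,0,0],"offset":[0,0,0.2],"jaw":1},{"twist":[0,0,0],"offset":[0,0,0],"jaw":1}]';python3 -m inch '[{"twist":[0,0,0],"offset":[0,0,0.2],"jaw":1},{"twist":[0,0,0],"offset":[0,0,0],"jaw":1}]'; python3 -m inch '[{"twist":[0,0,0],"offset":[0,0,0.15],"jaw":1},{"twist":[0,0,0],"offset":[0,0,0],"jaw":1}]'
```

```text
time_s: 15.95
eef_pos: [0.531, -0.0227, 0.0649]
ee_rot: [2.455, 1.957, 0.006]
wrist_force: [-0.5, -0.4, -3.4]
width: 0.389
time_s: 16.15
eef_pos: [0.5308, -0.0227, 0.0626]
ee_rot: [2.455, 1.957, 0.005]
wrist_force: [-0.2, 0.5, -4.2]
width: 0.386
time_s: 16.35
eef_pos: [0.5309, -0.0227, 0.061]
ee_rot: [2.455, 1.957, 0.005]
wrist_force: [0.3, 0.9, -2.8]
width: 0.387
```

```bash
python3 -m inch '[{"twist":[0,0,0],"offset":[0,0,0.12],"jaw":1},{"twist":[0,0,0],"offset":[0,0,0],"jaw":1}]'; python3 -m inch '[{"twist":[0,0,0],"offset":[0,0,0],"jaw":-0.5},{"twist":[0,0,0],"offset":[0,0,0],"jaw":-1},{"twist":[0,0,0],"offset":[0,0,0],"jaw":-1},{"twist":[0,0,0],"offset":[0,0,0],"jaw":-1},{"twist":[0,0,0],"offset":[0,0,0],"jaw":-1},{"twist":[0,0,0],"offset":[0,0,-2],"jaw":-1},{"twist":[0,0,0],"offset":[0,0,-4],"jaw":-1},{"twist":[0,0,0],"offset":[0,0,-4],"jaw":-1},{"twist":[0,0,0],"offset":[0,0,-4],"jaw":-1},{"twist":[0,0,0],"offset":[0,0,0],"jaw":-1}]'
python3 -c "
from h import *
go(.5155,.3065,.2,.3+1.5708)
crop('scene',(170,140,320,340),4,'pics/b7.png')
crop('top',(98,184,178,234),10,'pics/b7t.png')"
```

```text
time_s: 16.55
eef_pos: [0.531, -0.0227, 0.0608]
ee_rot: [2.456, 1.957, 0.006]
wrist_force: [-3.3, 1.1, 8.3]
width: 0.387
time_s: 17.55
eef_pos: [0.5336, -0.0234, 0.2048]
ee_rot: [2.452, 1.953, 0.019]
wrist_force: [-0.2, -0.4, -0.1]
width: 1.001
t 17.55 pos [ 0.5336 -0.0234  0.2048] jawang -0.2253 w 1.001 F [-0.2 -0.4 -0.1] q1,q7 [-0.51 -0.05]
 offset now cm [31.75 -9.14  0.52] | twist z 1.0455 | offset if turned first [  8.02 -32.06   0.1 ] | tilt fix tool [ 0.0129 -0.0051 -0.    ]
```

View pics/b7.png

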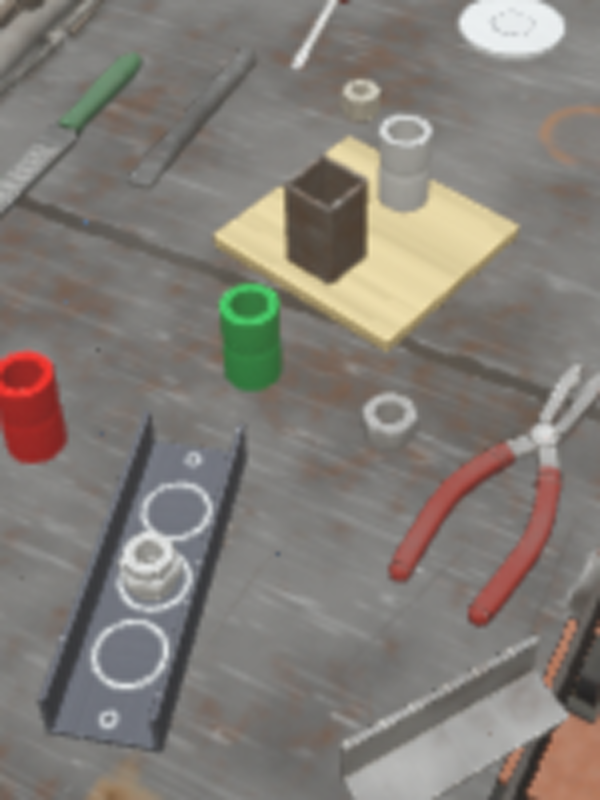

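View pics/b7t.png

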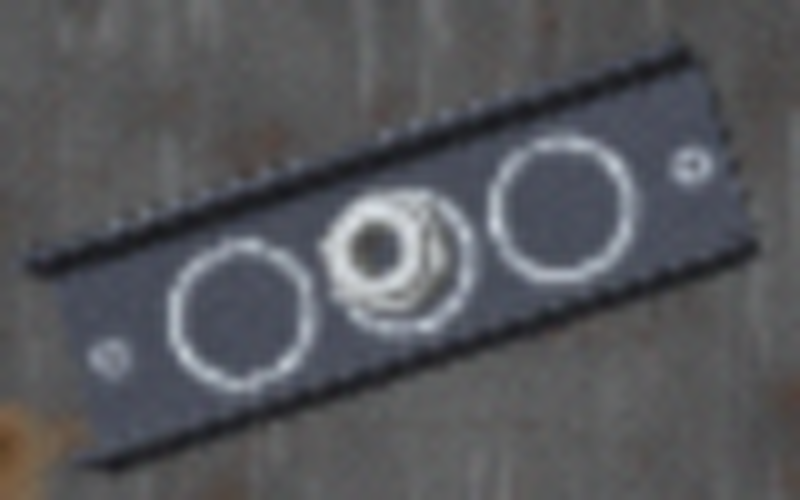

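```bash
python3 - <<'E'
from h import *
U=lambda pts,o,s:(np.array(pts,float)+.5)/s-.5+np.array(o)
a=unproj('top',U([(242,315),(562,209),(110,357),(691,165)],(98,184),10),.005)
b=unproj('scene',U([(130,655),(178,512),(109,719),(193,460)],(170,140),4),.005)
for q in(a,b):
    print(np.round(q[:,:2],4),'mid',q[:2,:2].mean(0),q[2:,:2].mean(0),'th',[np.arctan2(-(u-v)[0],(u-v)[1]) for u,v in((q[0],q[1]),(q[2],q[3]))],np.linalg.norm(q[0]-q[1]))
print('coupl',unproj('top',U([(374,250)],(98,184),10),.029),unproj('scene',U([(148,552)],(170,140),4),.029))
E
```

```text
[[0.5027 0.3483]
 [0.5288 0.2643]
 [0.4924 0.3828]
 [0.5397 0.2303]] mid [0.51570806 0.30628066] [0.51602918 0.30652935] th [np.float64(0.3013845040750809), np.float64(0.30067155439283116)] 0.08796301225110462
[[0.5008 0.3494]
 [0.5264 0.2646]
 [0.4906 0.3826]
 [0.5382 0.2302]] mid [0.51364323 0.30695665] [0.51439704 0.3064365 ] th [np.float64(0.2933087682963182), np.float64(0.30333230637204267)] 0.08857641570024709
coupl [[0.51638478 0.30683906 0.029     ]] [[0.51539011 0.30698928 0.029     ]]
```

```bash
python3 -m inch '[{"twist":[0.013,-0.005,0.1],"offset":[0,0,0],"jaw":-1},{"twist":[0,0,0.135],"offset":[0,0,0],"jaw":-1},{"twist":[0,0,0.135],"offset":[0,0,0],"jaw":-1},{"twist":[0,0,0.135],"offset":[0,0,0],"jaw":-1},{"twist":[0,0,0.135],"offset":[0,0,0],"jaw":-1},{"twist":[0,0,0.135],"offset":[0,0,0],"jaw":-1},{"twist":[0,0,0.135],"offset":[0,0,0],"jaw":-1},{"twist":[0,0,0.135],"offset":[0,0,0],"jaw":-1},{"twist":[0,0,0],"offset":[0,0,0],"jaw":-1}]'
python3 -c "
from h import *
go(.5155,.3068,.2,.3+1.5708)"
```

```text
time_s: 18.55
eef_pos: [0.5291, -0.0227, 0.1978]
ee_rot: [-3.106, -0.471, 0.023]
wrist_force: [-1.0, -0.6, -0.2]
width: 0.997
t 18.55 pos [ 0.5291 -0.0227  0.1978] jawang -1.2698 w 0.997 F [-1.  -0.6 -0.2] q1,q7 [-0.69 -0.97]
 offset now cm [  8.47 -31.87  -0.27] | twist z 0.001 | offset if turned first [  8.44 -31.88  -0.27] | tilt fix tool [-0.0023  0.0145  0.    ]
```

```bash
python3 -m inch '[{"twist":[-0.002,0.014,0],"offset":[0.6,-2,0],"jaw":-1},{"twist":[0,0,0],"offset":[0.85,-3.2,0],"jaw":-1},{"twist":[0,0,0],"offset":[0.85,-3.2,0],"jaw":-1},{"twist":[0,0,0],"offset":[0.85,-3.2,0],"jaw":-1},{"twist":[0,0,0],"offset":[0.85,-3.2,0],"jaw":-1},{"twist":[0,0,0],"offset":[0.85,-3.2,0],"jaw":-1},{"twist":[0,0,0],"offset":[0.85,-3.2,0],"jaw":-1},{"twist":[0,0,0],"offset":[0.85,-3.2,0],"jaw":-1},{"twist":[0,0,0],"offset":[0.85,-3.2,0],"jaw":-1},{"twist":[0,0,0],"offset":[0.85,-3.2,0],"jaw":-1},{"twist":[0,0,0],"offset":[0.2,-1,0],"jaw":-1},{"twist":[0,0,0],"offset":[0,0,0],"jaw":-1}]'
python3 -c "
from h import *
go(.5155,.3068,.08,.3+1.5708)"
```

```text
time_s: 19.75
eef_pos: [0.5157, 0.3073, 0.1987]
ee_rot: [3.105, 0.479, 0.002]
wrist_force: [0.9, 0.3, -0.0]
width: 0.995
t 19.75 pos [0.5157 0.3073 0.1987] jawang -1.2649 w 0.995 F [ 0.9  0.3 -0. ] q1,q7 [-1.15 -1.53]
 offset now cm [-0.04  0.03 11.87] | twist z 0.0058 | offset if turned first [-0.04  0.03 11.87] | tilt fix tool [ 0.0003 -0.0013  0.    ]
```

```bash
python3 -m inch '[{"twist":[0,0,0],"offset":[0,0,3],"jaw":-1},{"twist":[0,0,0],"offset":[0,0,4],"jaw":-1},{"twist":[0,0,0],"offset":[0,0,3.5],"jaw":-1},{"twist":[0,0,0],"offset":[0,0,2],"jaw":-1},{"twist":[0,0,0],"offset":[0,0,1.5],"jaw":-1},{"twist":[0,0,0],"offset":[0,0,0],"jaw":-1}]'
python3 -c "
from h import *
go(.5155,.3068,.022,.3+1.5708)
crop('scene',(150,220,270,340),5,'pics/d1.png')"
```

```text
time_s: 20.35
eef_pos: [0.5163, 0.3038, 0.0583]
ee_rot: [3.105, 0.468, -0.0]
wrist_force: [0.5, -0.7, -0.1]
width: 0.998
t 20.35 pos [0.5163 0.3038 0.0583] jawang -1.2716 w 0.998 F [ 0.5 -0.7 -0.1] q1,q7 [-1.05 -1.4 ]
 offset now cm [ 0.01 -0.32  3.63] | twist z -0.0008 | offset if turned first [ 0.01 -0.32  3.63] | tilt fix tool [0.0013 0.0002 0.    ]
```

View pics/d1.png

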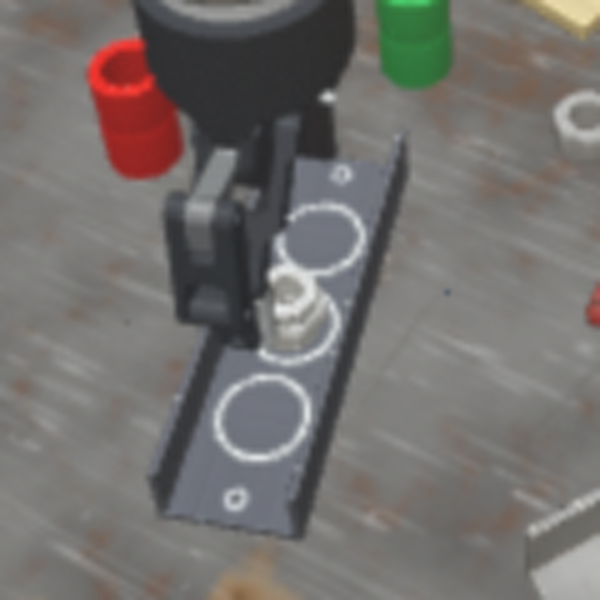

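```bash
python3 - <<'E'
from h import *
o=r.get_obs();R=cv2.Rodrigues(np.array(o['ee_rot']))[0];p=o['eef_pos']
for s in(.0425,.057):
  for x in(-.011,.011):
    for z in(.000,.014):
      P=p-R[:,1]*s*np.sign(R[1,1])*-1+R[:,0]*x+R[:,2]*z
      print(s,x,z,np.round(P,3),np.round((proj('scene',P)[0]-[150,220]+.5)*5))
E
```

```text
0.0425 -0.011 0.0 [0.494 0.342 0.06 ] [274. 333.]
0.0425 -0.011 0.014 [0.494 0.342 0.046] [277. 354.]
0.0425 0.011 0.0 [0.515 0.348 0.06 ] [219. 324.]
0.0425 0.011 0.014 [0.515 0.348 0.046] [223. 345.]
0.057 -0.011 0.0 [0.49  0.356 0.06 ] [263. 366.]
0.057 -0.011 0.014 [0.49  0.356 0.046] [267. 387.]
0.057 0.011 0.0 [0.511 0.362 0.06 ] [207. 357.]
0.057 0.011 0.014 [0.511 0.362 0.046] [211. 378.]
```

```bash
python3 -m inch '[{"twist":[0,0,0],"offset":[0,-0.32,1],"jaw":-1},{"twist":[0,0,0],"offset":[0,0,1],"jaw":-0.2},{"twist":[0,0,0],"offset":[0,0,0],"jaw":-0.2},{"twist":[0,0,0],"offset":[0,0,0],"jaw":-0.2},{"twist":[0,0,0],"offset":[0,0,0],"jaw":-0.2}]'
python3 -c "
from h import *
go(.5155,.3068,.022,.3+1.5708)
crop('scene',(150,220,270,340),5,'pics/d2.png')"
```

```text
time_s: 20.9
eef_pos: [0.5165, 0.3093, 0.0404]
ee_rot: [-3.105, -0.471, -0.006]
wrist_force: [0.3, 0.6, 0.1]
width: 0.602
t 20.9 pos [0.5165 0.3093 0.0404] jawang -1.2699 w 0.602 F [0.3 0.6 0.1] q1,q7 [-1.04 -1.39]
 offset now cm [-0.18  0.21  1.84] | twist z 0.0009 | offset if turned first [-0.18  0.21  1.84] | tilt fix tool [-0.0007 -0.0041  0.    ]
```

View pics/d2.png

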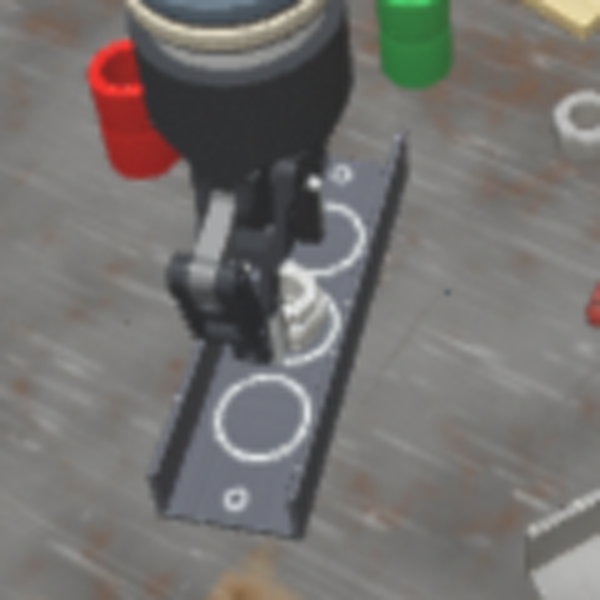

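```bash
python3 -m inch '[{"twist":[0,-0.004,0],"offset":[-0.2,0.2,0.6],"jaw":-0.2},{"twist":[0,0,0],"offset":[0,0,0.4],"jaw":-0.2},{"twist":[0,0,0],"offset":[0,0,0],"jaw":-0.2}]'
python3 -c "
from h import *
go(.5155,.3068,.022,.3+1.5708)
crop('scene',(150,220,270,340),5,'pics/d3.png')"
```

```text
time_s: 21.25
eef_pos: [0.5144, 0.3063, 0.0293]
ee_rot: [3.106, 0.47, -0.003]
wrist_force: [-0.0, 0.2, -0.4]
width: 0.597
t 21.25 pos [0.5144 0.3063 0.0293] jawang -1.2702 w 0.597 F [-0.   0.2 -0.4] q1,q7 [-1.03 -1.38]
 offset now cm [ 0.12 -0.01  0.73] | twist z 0.0006 | offset if turned first [ 0.12 -0.01  0.73] | tilt fix tool [-0.0002  0.002   0.    ]
```

View pics/d3.png

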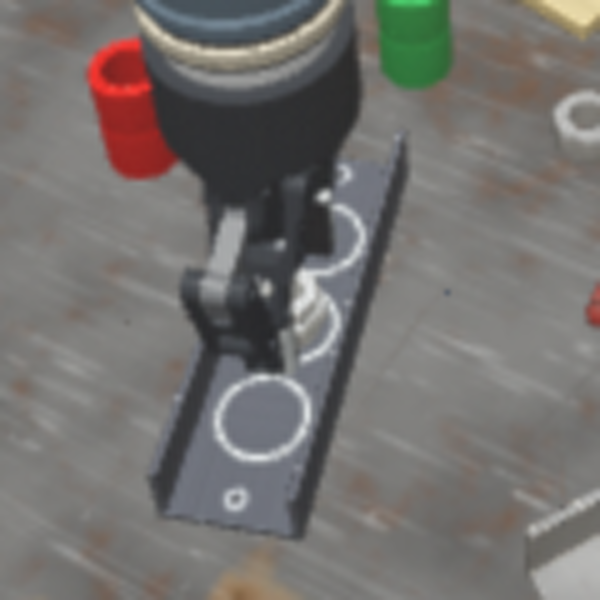

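```bash
python3 -m inch '[{"twist":[0,0,0],"offset":[0.08,0,0.4],"jaw":-0.2},{"twist":[0,0,0],"offset":[0,0,0.3],"jaw":-0.2},{"twist":[0,0,0],"offset":[0,0,0],"jaw":-0.2}]'
python3 -c "
from h import *
go(.5155,.3068,.022,.3+1.5708)"
```

```text
time_s: 21.6
eef_pos: [0.5154, 0.3069, 0.0225]
ee_rot: [-3.106, -0.471, 0.002]
wrist_force: [-0.9, -1.1, -0.3]
width: 0.6
t 21.6 pos [0.5154 0.3069 0.0225] jawang -1.2699 w 0.6 F [-0.9 -1.1 -0.3] q1,q7 [-1.02 -1.37]
 offset now cm [0.01 0.01 0.05] | twist z 0.0009 | offset if turned first [0.01 0.01 0.05] | tilt fix tool [-0.0004  0.0014  0.    ]
```

```bash
python3 -m inch '[{"twist":[0,0,0],"offset":[0,0,0],"jaw":1},{"twist":[0,0,0],"offset":[0,0,0],"jaw":1},{"twist":[0,0,0],"offset":[0,0,0],"jaw":1},{"twist":[0,0,0],"offset":[0,0,0],"jaw":1},{"twist":[0,0,0],"offset":[0,0,0],"jaw":1},{"twist":[0,0,0],"offset":[0,0,0],"jaw":1}]'
python3 -c "
from h import *
go(.5155,.3068,.022,.3+1.5708)
crop('scene',(150,220,270,340),5,'pics/d4.png')"
```

```text
time_s: 22.2
eef_pos: [0.516, 0.307, 0.0234]
ee_rot: [-3.105, -0.471, 0.0]
wrist_force: [0.4, -0.3, 4.1]
width: 0.324
t 22.2 pos [0.516  0.307  0.0234] jawang -1.2701 w 0.324 F [ 0.4 -0.3  4.1] q1,q7 [-1.02 -1.37]
 offset now cm [-0.05  0.    0.14] | twist z 0.0007 | offset if turned first [-0.05  0.    0.14] | tilt fix tool [-0.0007 -0.      0.    ]
```

View pics/d4.png

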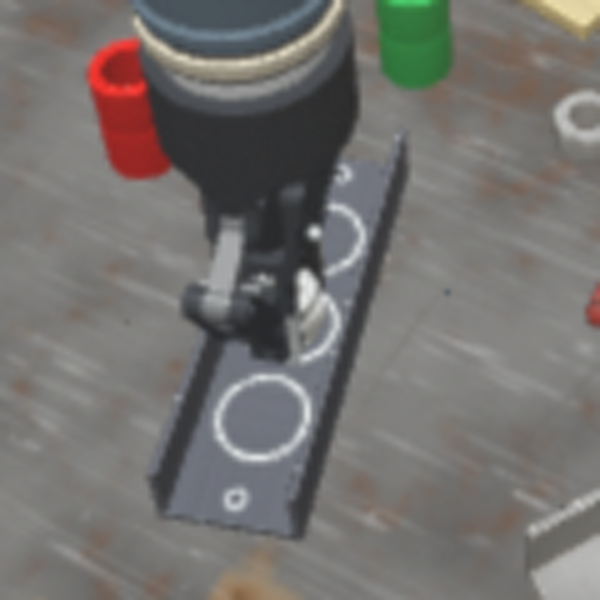

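```bash
python3 -m inch '[{"twist":[0,0,0],"offset":[0,0,-1],"jaw":1},{"twist":[0,0,0],"offset":[0,0,-2.5],"jaw":1},{"twist":[0,0,0],"offset":[0,0,-4],"jaw":1},{"twist":[0,0,0],"offset":[0,0,-4],"jaw":1},{"twist":[0,0,0],"offset":[0,0,-4],"jaw":1},{"twist":[0,0,0],"offset":[0,0,-2.5],"jaw":1},{"twist":[0,0,0],"offset":[0,0,0],"jaw":1}]'
python3 -c "
from h import *
go(.544,-.261,.2,-1.27)
crop('scene',(110,130,290,340),3,'pics/d5.png')"
```

```text
time_s: 22.95
eef_pos: [0.5177, 0.3076, 0.2071]
ee_rot: [-3.102, -0.47, -0.009]
wrist_force: [0.7, 1.0, -1.0]
width: 0.325
t 22.95 pos [0.5177 0.3076 0.2071] jawang -1.27 w 0.325 F [ 0.7  1.  -1. ] q1,q7 [-1.16 -1.53]
 offset now cm [-14.33  55.09   0.43] | twist z -0.0 | offset if turned first [-14.33  55.09   0.43] | tilt fix tool [-0.0033 -0.0061 -0.    ]
```

View pics/d5.png

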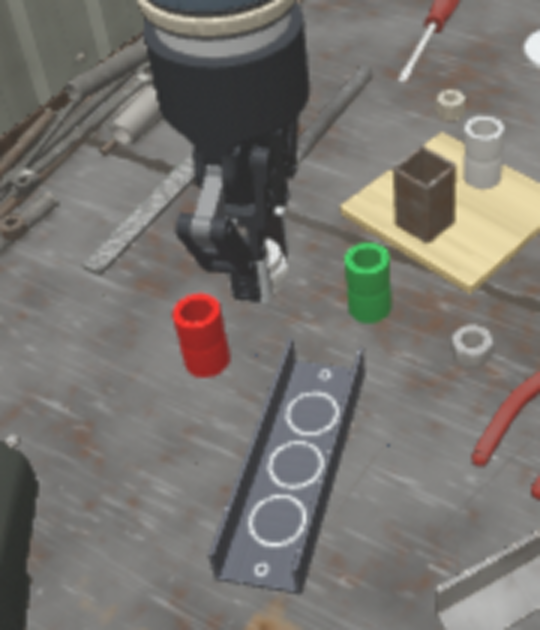

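```bash
python3 -m inch '[{"twist":[-0.003,-0.006,0],"offset":[-0.6,2.1,0],"jaw":1},{"twist":[0,0,0],"offset":[-0.8,3,0],"jaw":1},{"twist":[0,0,0],"offset":[-0.8,3,0],"jaw":1},{"twist":[0,0,0],"offset":[-0.8,3,0],"jaw":1},{"twist":[0,0,0],"offset":[-0.8,3,0],"jaw":1},{"twist":[0,0,0],"offset":[-0.8,3,0],"jaw":1},{"twist":[0,0,0],"offset":[-0.8,3,0],"jaw":1},{"twist":[0,0,0],"offset":[-0.8,3,0],"jaw":1},{"twist":[0,0,0],"offset":[-0.8,3,0],"jaw":1},{"twist":[0,0,0],"offset":[-0.8,3,0],"jaw":1}]'
python3 -c "
from h import *
go(.544,-.261,.2,-1.27)"
```

```text
time_s: 24.0
eef_pos: [0.5255, 0.0035, 0.2025]
ee_rot: [3.103, 0.468, -0.016]
wrist_force: [0.6, 0.3, -0.5]
width: 0.32
t 24.0 pos [0.5255 0.0035 0.2025] jawang -1.2711 w 0.32 F [ 0.6  0.3 -0.5] q1,q7 [-0.75 -1.04]
 offset now cm [-6.04 25.82  0.36] | twist z -0.0011 | offset if turned first [-6.07 25.81  0.36] | tilt fix tool [ 0.0021  0.0107 -0.    ]
```

```bash
python3 -m inch '[{"twist":[0.002,0.011,0],"offset":[-0.7,3,0],"jaw":1},{"twist":[0,0,0],"offset":[-0.7,3,0],"jaw":1},{"twist":[0,0,0],"offset":[-0.7,3,0],"jaw":1},{"twist":[0,0,0],"offset":[-0.7,3,0],"jaw":1},{"twist":[0,0,0],"offset":[-0.7,3,0],"jaw":1},{"twist":[0,0,0],"offset":[-0.7,3,0],"jaw":1},{"twist":[0,0,0],"offset":[-0.7,3,0],"jaw":1},{"twist":[0,0,0],"offset":[-0.7,3,0],"jaw":1},{"twist":[0,0,0],"offset":[-0.4,1.7,0],"jaw":1},{"twist":[0,0,0],"offset":[0,0,0],"jaw":1}]'
python3 -c "
from h import *
go(.544,-.261,.06,-1.27)"
```

```text
time_s: 25.0
eef_pos: [0.5435, -0.2612, 0.2026]
ee_rot: [3.107, 0.461, 0.001]
wrist_force: [-0.3, 0.3, 0.1]
width: 0.326
t 25.0 pos [ 0.5435 -0.2612  0.2026] jawang -1.2764 w 0.326 F [-0.3  0.3  0.1] q1,q7 [-0.21 -0.52]
 offset now cm [ 0.05 -0.02 14.26] | twist z -0.0064 | offset if turned first [ 5.000e-02 -1.000e-02  1.426e+01] | tilt fix tool [ 0.0006 -0.0003  0.    ]
```

```bash
python3 -m inch '[{"twist":[0,0,0],"offset":[0,0,3.5],"jaw":1},{"twist":[0,0,0],"offset":[0,0,4],"jaw":1},{"twist":[0,0,0],"offset":[0,0,4],"jaw":1},{"twist":[0,0,0],"offset":[0,0,2.7],"jaw":1},{"twist":[0,0,0],"offset":[0,0,0],"jaw":1}]'
python3 -c "
from h import *
go(.544,-.261,.0264,-1.27)
crop('scene',(260,110,340,180),8,'pics/e1.png')"
```

```text
time_s: 25.5
eef_pos: [0.5431, -0.2543, 0.0573]
ee_rot: [-3.1, -0.471, 0.008]
wrist_force: [-0.2, 0.3, -1.7]
width: 0.326
t 25.5 pos [ 0.5431 -0.2543  0.0573] jawang -1.2694 w 0.326 F [-0.2  0.3 -1.7] q1,q7 [-0.11 -0.39]
 offset now cm [-0.1   0.69  3.08] | twist z 0.0006 | offset if turned first [-0.1   0.69  3.08] | tilt fix tool [-0.0071  0.004   0.    ]
```

View pics/e1.png

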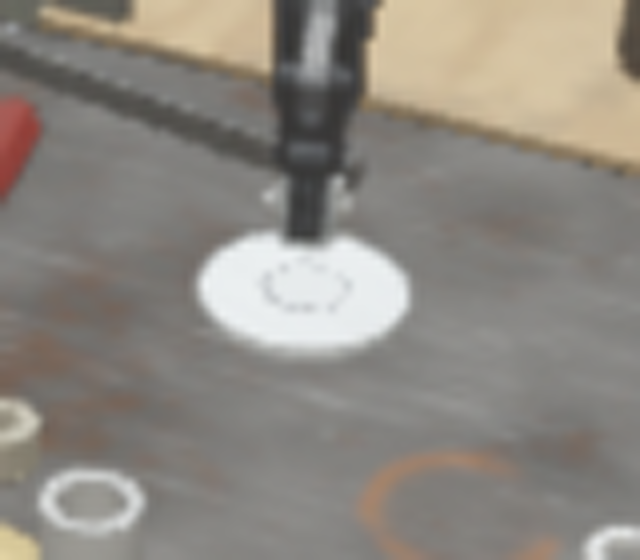

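```bash
python3 -m inch '[{"twist":[-0.007,0.004,0],"offset":[-0.1,0.55,1],"jaw":1},{"twist":[0,0,0],"offset":[0,0,0.9],"jaw":1},{"twist":[0,0,0],"offset":[0,0,0],"jaw":1}]'
python3 -c "
from h import *
go(.544,-.261,.0264,-1.27)"
```

```text
time_s: 25.85
eef_pos: [0.5475, -0.2627, 0.0428]
ee_rot: [3.101, 0.47, 0.014]
wrist_force: [-0.1, 0.0, -1.4]
width: 0.327
t 25.85 pos [ 0.5475 -0.2627  0.0428] jawang -1.2702 w 0.327 F [-0.1  0.  -1.4] q1,q7 [-0.09 -0.36]
 offset now cm [-0.3  -0.27  1.63] | twist z -0.0002 | offset if turned first [-0.3  -0.27  1.63] | tilt fix tool [ 0.0067 -0.0081 -0.    ]
```

```bash
python3 -m inch '[{"twist":[0.006,-0.007,0],"offset":[-0.25,-0.22,0.6],"jaw":1},{"twist":[0,0,0],"offset":[0,0,0],"jaw":1},{"twist":[0,0,0],"offset":[0,0,0],"jaw":1}]'
python3 -c "
from h import *
go(.544,-.261,.0264,-1.27)"
```

```text
time_s: 26.15
eef_pos: [0.5449, -0.2614, 0.0372]
ee_rot: [3.105, 0.471, 0.003]
wrist_force: [-0.6, -0.4, -0.7]
width: 0.321
t 26.15 pos [ 0.5449 -0.2614  0.0372] jawang -1.2699 w 0.321 F [-0.6 -0.4 -0.7] q1,q7 [-0.08 -0.36]
 offset now cm [-0.08 -0.07  1.08] | twist z 0.0001 | offset if turned first [-0.08 -0.07  1.08] | tilt fix tool [ 0.0014 -0.0016  0.    ]
```

```bash
python3 -m inch '[{"twist":[0.001,-0.001,0],"offset":[-0.08,-0.07,0.5],"jaw":1},{"twist":[0,0,0],"offset":[0,0,0.4],"jaw":1},{"twist":[0,0,0],"offset":[0,0,0],"jaw":1},{"twist":[0,0,0],"offset":[0,0,0],"jaw":1}]'
python3 -c "
from h import *
go(.544,-.261,.0264,-1.27)
crop('scene',(260,110,340,180),8,'pics/e2.png')
crop('top',(320,160,390,230),8,'pics/e3.png')"
```

```text
time_s: 26.55
eef_pos: [0.5438, -0.2611, 0.0279]
ee_rot: [3.106, 0.471, 0.0]
wrist_force: [-0.4, -0.1, -1.6]
width: 0.324
t 26.55 pos [ 0.5438 -0.2611  0.0279] jawang -1.27 w 0.324 F [-0.4 -0.1 -1.6] q1,q7 [-0.08 -0.35]
 offset now cm [0.02 0.   0.15] | twist z -0.0 | offset if turned first [0.02 0.   0.15] | tilt fix tool [ 0.0002 -0.0001  0.    ]
```

View pics/e2.png

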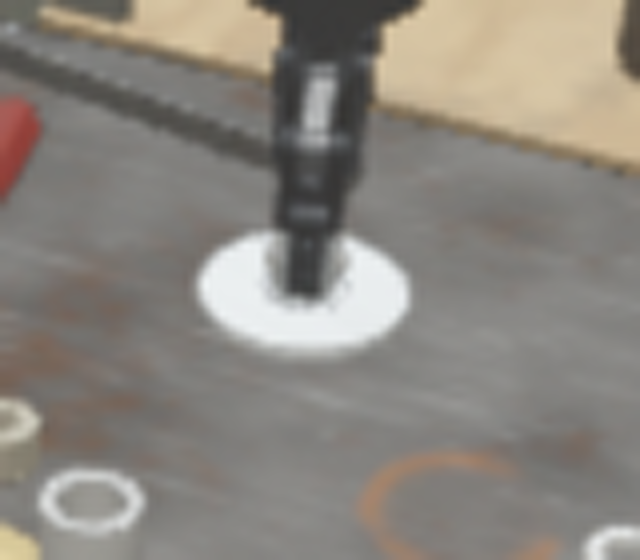

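View pics/e3.png

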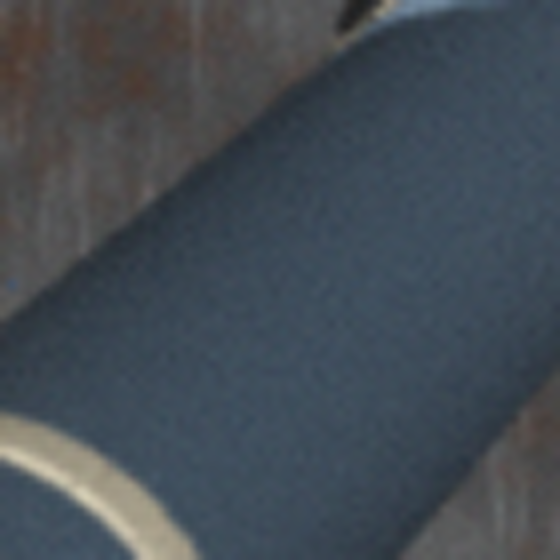

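```bash
python3 -m inch '[{"twist":[0,0,0],"offset":[0,0,0.15],"jaw":1},{"twist":[0,0,0],"offset":[0,0,0],"jaw":1}]'; python3 -m inch '[{"twist":[0,0,0],"offset":[0,0,0.1],"jaw":1},{"twist":[0,0,0],"offset":[0,0,0],"jaw":1}]'
```

```text
time_s: 26.85
eef_pos: [0.5438, -0.261, 0.0265]
ee_rot: [3.106, 0.471, 0.001]
wrist_force: [-0.8, 0.4, -2.1]
width: 0.332
time_s: 27.05
eef_pos: [0.5439, -0.261, 0.0264]
ee_rot: [-3.106, -0.471, -0.001]
wrist_force: [-1.6, 1.4, 5.4]
width: 0.324
```

```bash
python3 -m inch '[{"twist":[0,0,0],"offset":[0,0,0],"jaw":0},{"twist":[0,0,0],"offset":[0,0,0],"jaw":-0.5},{"twist":[0,0,0],"offset":[0,0,0],"jaw":-1},{"twist":[0,0,0],"offset":[0,0,0],"jaw":-1},{"twist":[0,0,0],"offset":[0,0,0],"jaw":-1},{"twist":[0,0,0],"offset":[0,0,-1.5],"jaw":-1},{"twist":[0,0,0],"offset":[0,0,-4],"jaw":-1},{"twist":[0,0,0],"offset":[0,0,-4],"jaw":-1},{"twist":[0,0,0],"offset":[0,0,-4],"jaw":-1},{"twist":[0,0,0],"offset":[0,0,-4],"jaw":-1},{"twist":[0,0,0],"offset":[0,0,0],"jaw":-1}]'
python3 -c "
from h import *
go(.531,-.0227,.2,-.226)
crop('scene',(200,120,330,240),5,'pics/e4.png')"
```

```text
time_s: 28.15
eef_pos: [0.5463, -0.2636, 0.2074]
ee_rot: [3.1, 0.469, 0.017]
wrist_force: [-0.3, 0.0, 0.0]
width: 1.0
t 28.15 pos [ 0.5463 -0.2636  0.2074] jawang -1.2708 w 1.0 F [-0.3  0.   0. ] q1,q7 [-0.21 -0.51]
 offset now cm [  5.65 -23.47   0.61] | twist z -1.0448 | offset if turned first [23.13 -6.89  0.91] | tilt fix tool [ 0.0076 -0.0097 -0.    ]
```

View pics/e4.png

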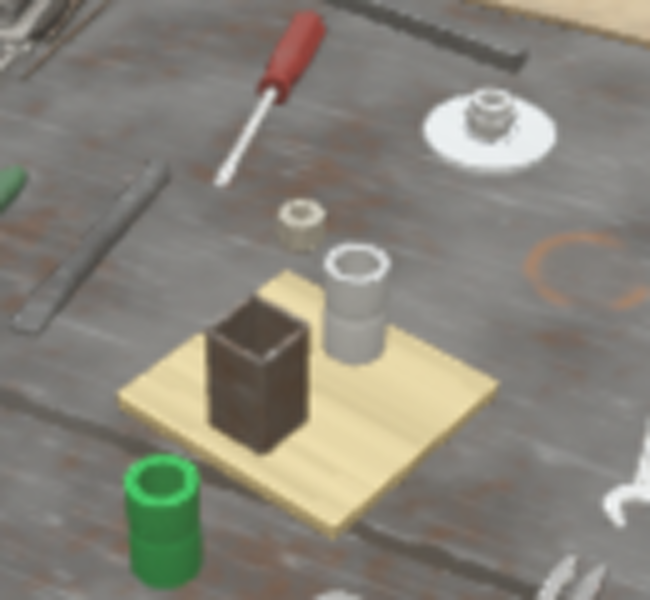

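```bash
python3 -m inch '[{"twist":[0.008,-0.01,0],"offset":[0.4,-1.9,0],"jaw":-1},{"twist":[0,0,0],"offset":[0.75,-3.1,0],"jaw":-1},{"twist":[0,0,0],"offset":[0.75,-3.1,0],"jaw":-1},{"twist":[0,0,0],"offset":[0.75,-3.1,0],"jaw":-1},{"twist":[0,0,0],"offset":[0.75,-3.1,0],"jaw":-1},{"twist":[0,0,0],"offset":[0.75,-3.1,0],"jaw":-1},{"twist":[0,0,0],"offset":[0.75,-3.1,0],"jaw":-1},{"twist":[0,0,0],"offset":[0.75,-3,0],"jaw":-1},{"twist":[0,0,0],"offset":[0,0,0],"jaw":-1}]'
python3 -m inch '[{"twist":[0,0,-0.13],"offset":[0,0,0],"jaw":-1},{"twist":[0,0,-0.13],"offset":[0,0,0],"jaw":-1},{"twist":[0,0,-0.13],"offset":[0,0,0],"jaw":-1},{"twist":[0,0,-0.13],"offset":[0,0,0],"jaw":-1},{"twist":[0,0,-0.13],"offset":[0,0,0],"jaw":-1},{"twist":[0,0,-0.13],"offset":[0,0,0],"jaw":-1},{"twist":[0,0,-0.13],"offset":[0,0,0],"jaw":-1},{"twist":[0,0,-0.135],"offset":[0,0,0],"jaw":-1},{"twist":[0,0,0],"offset":[0,0,0],"jaw":-1}]'
python3 -c "
from h import *
go(.531,-.0227,.1,-.226)
U=lambda pts,o,s:(np.array(pts,float)+.5)/s-.5+np.array(o)
crop('top',(325,165,385,225),12,'pics/f1.png')"
```

```text
time_s: 29.1
eef_pos: [0.5273, -0.0146, 0.2006]
ee_rot: [-3.096, -0.481, 0.021]
wrist_force: [0.0, 0.7, -0.6]
width: 0.997
time_s: 30.0
eef_pos: [0.5275, -0.0207, 0.2013]
ee_rot: [-2.449, -1.949, 0.011]
wrist_force: [0.6, -1.2, 0.4]
width: 0.999
t 30.0 pos [ 0.5275 -0.0207  0.2013] jawang -0.2264 w 0.999 F [ 0.6 -1.2  0.4] q1,q7 [-0.52 -0.04]
 offset now cm [-0.13  0.52 10.12] | twist z -0.0004 | offset if turned first [-0.13  0.52 10.12] | tilt fix tool [-0.0133 -0.0015  0.    ]
```

View pics/f1.png

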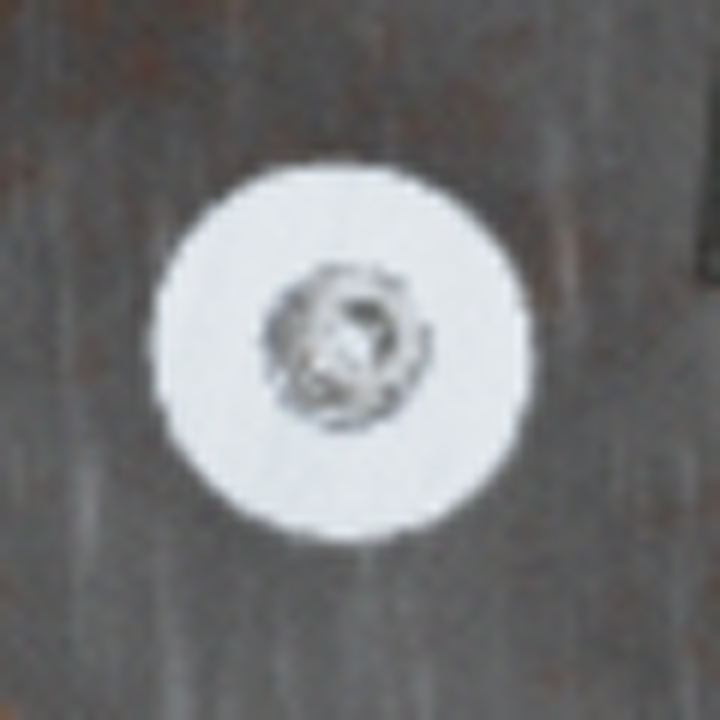

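```bash
python3 -m inch '[{"twist":[-0.013,-0.001,0],"offset":[-0.13,0.5,3],"jaw":-1},{"twist":[0,0,0],"offset":[0,0,3.5],"jaw":-1},{"twist":[0,0,0],"offset":[0,0,3.3],"jaw":-1},{"twist":[0,0,0],"offset":[0,0,0],"jaw":-1},{"twist":[0,0,0],"offset":[0,0,0],"jaw":-1}]'
python3 -c "
from h import *
go(.531,-.0227,.0589,-.226)"
```

```text
time_s: 30.55
eef_pos: [0.5324, -0.0226, 0.1038]
ee_rot: [2.458, 1.955, -0.0]
wrist_force: [0.3, -0.4, 0.4]
width: 1.001
t 30.55 pos [ 0.5324 -0.0226  0.1038] jawang -0.227 w 1.001 F [ 0.3 -0.4  0.4] q1,q7 [-0.45  0.06]
 offset now cm [-0.04 -0.14  4.49] | twist z -0.001 | offset if turned first [-0.04 -0.14  4.49] | tilt fix tool [ 0.0002  0.0002 -0.    ]
```

```bash
python3 -m inch '[{"twist":[0,0,0],"offset":[0,-0.14,1.5],"jaw":-1},{"twist":[0,0,0],"offset":[0,0,1.5],"jaw":-1},{"twist":[0,0,0],"offset":[0,0,1.5],"jaw":-1},{"twist":[0,0,0],"offset":[0,0,0],"jaw":-1},{"twist":[0,0,0],"offset":[0,0,0],"jaw":-1}]'
python3 -c "
from h import *
go(.531,-.0227,.0589,-.226)"
```

```text
time_s: 31.05
eef_pos: [0.5312, -0.0218, 0.0586]
ee_rot: [2.457, 1.958, 0.001]
wrist_force: [-0.3, 0.0, 0.5]
width: 0.996
t 31.05 pos [ 0.5312 -0.0218  0.0586] jawang -0.2253 w 0.996 F [-0.3  0.   0.5] q1,q7 [-0.41  0.11]
 offset now cm [-0.09  0.   -0.03] | twist z 0.0007 | offset if turned first [-0.09  0.   -0.03] | tilt fix tool [ 0.0007 -0.0006  0.    ]
```

Two things settle out with a couple of resting rows; the grasp position matches, so I close.

```bash
python3 -m inch '[{"twist":[0,0,0],"offset":[-0.09,0,0],"jaw":1},{"twist":[0,0,0],"offset":[0,0,0],"jaw":1},{"twist":[0,0,0],"offset":[0,0,0],"jaw":1},{"twist":[0,0,0],"offset":[0,0,0],"jaw":1},{"twist":[0,0,0],"offset":[0,0,0],"jaw":1},{"twist":[0,0,0],"offset":[0,0,0],"jaw":1},{"twist":[0,0,0],"offset":[0,0,0],"jaw":1},{"twist":[0,0,0],"offset":[0,0,0],"jaw":1}]'
python3 -c "
from h import *
go(.531,-.0227,.0589,-.226)"
python3 -m inch '[{"twist":[0,0,0],"offset":[0,0,-1.5],"jaw":1},{"twist":[0,0,0],"offset":[0,0,-3.5],"jaw":1},{"twist":[0,0,0],"offset":[0,0,-4],"jaw":1},{"twist":[0,0,0],"offset":[0,0,-4],"jaw":1},{"twist":[0,0,0],"offset":[0,0,-1.5],"jaw":1},{"twist":[0,0,0],"offset":[0,0,0],"jaw":1},{"twist":[0,0,0],"offset":[0,0,0],"jaw":1}]'
python3 -c "
from h import *
go(.528,.2645,.2,.3)"
```

```text
time_s: 31.85
eef_pos: [0.5308, -0.0225, 0.0591]
ee_rot: [-2.456, -1.958, -0.002]
wrist_force: [-2.2, 0.9, 6.4]
width: 0.391
t 31.85 pos [ 0.5308 -0.0225  0.0591] jawang -0.225 w 0.391 F [-2.2  0.9  6.4] q1,q7 [-0.41  0.11]
 offset now cm [-0.01  0.03  0.02] | twist z 0.001 | offset if turned first [-0.01  0.03  0.02] | tilt fix tool [ 0.0005 -0.0013 -0.    ]
time_s: 32.55
eef_pos: [0.53, -0.0225, 0.2032]
ee_rot: [-2.456, -1.958, -0.001]
wrist_force: [0.1, 0.4, -3.6]
width: 0.389
t 32.55 pos [ 0.53   -0.0225  0.2032] jawang -0.2248 w 0.389 F [ 0.1  0.4 -3.6] q1,q7 [-0.53 -0.04]
 offset now cm [27.93 -6.59  0.35] | twist z -0.5248 | offset if turned first [27.47  8.29  0.34] | tilt fix tool [-0.0002 -0.0009 -0.    ]
```

```bash
python3 -m inch '[{"twist":[0,0,0],"offset":[2.1,-0.5,0],"jaw":1},{"twist":[0,0,0],"offset":[3.2,-0.76,0],"jaw":1},{"twist":[0,0,0],"offset":[3.2,-0.76,0],"jaw":1},{"twist":[0,0,0],"offset":[3.2,-0.76,0],"jaw":1},{"twist":[0,0,0],"offset":[3.2,-0.76,0],"jaw":1},{"twist":[0,0,0],"offset":[3.2,-0.76,0],"jaw":1},{"twist":[0,0,0],"offset":[3.2,-0.76,0],"jaw":1},{"twist":[0,0,0],"offset":[3.2,-0.76,0],"jaw":1},{"twist":[0,0,0],"offset":[3.2,-0.76,0],"jaw":1},{"twist":[0,0,0],"offset":[0,0,0],"jaw":1}]'
python3 -m inch '[{"twist":[0,0,-0.13],"offset":[0,0,0],"jaw":1},{"twist":[0,0,-0.13],"offset":[0,0,0],"jaw":1},{"twist":[0,0,-0.13],"offset":[0,0,0],"jaw":1},{"twist":[0,0,-0.135],"offset":[0,0,0],"jaw":1},{"twist":[0,0,0],"offset":[0,0,0],"jaw":1},{"twist":[0,0,0],"offset":[0,0,0],"jaw":1}]'
python3 -c "
from h import *
go(.5285,.265,.1,.3)"
```

```text
time_s: 33.55
eef_pos: [0.526, 0.2683, 0.201]
ee_rot: [-2.446, -1.967, 0.002]
wrist_force: [-0.2, 0.2, -4.1]
width: 0.389
time_s: 34.15
eef_pos: [0.5278, 0.2612, 0.2024]
ee_rot: [-1.869, -2.525, 0.002]
wrist_force: [-0.3, 0.1, -4.1]
width: 0.389
t 34.15 pos [0.5278 0.2612 0.2024] jawang 0.2966 w 0.389 F [-0.3  0.1 -4.1] q1,q7 [-0.83 -0.07]
 offset now cm [ 0.35  0.19 10.24] | twist z -0.0034 | offset if turned first [ 0.35  0.19 10.24] | tilt fix tool [-0.0015  0.0005  0.    ]
```

```bash
python3 -m inch '[{"twist":[-0.001,0,-0.003],"offset":[0.35,0.19,3],"jaw":1},{"twist":[0,0,0],"offset":[0,0,3.5],"jaw":1},{"twist":[0,0,0],"offset":[0,0,3.4],"jaw":1},{"twist":[0,0,0],"offset":[0,0,0],"jaw":1},{"twist":[0,0,0],"offset":[0,0,0],"jaw":1},{"twist":[0,0,0],"offset":[0,0,0],"jaw":1}]'
python3 -c "
from h import *
go(.5285,.265,.055,.3)"
```

```text
time_s: 34.75
eef_pos: [0.5308, 0.2665, 0.1066]
ee_rot: [1.86, 2.528, 0.008]
wrist_force: [0.3, 0.7, -2.9]
width: 0.389
t 34.75 pos [0.5308 0.2665 0.1066] jawang 0.3021 w 0.389 F [ 0.3  0.7 -2.9] q1,q7 [-0.8  -0.02]
 offset now cm [-0.08 -0.3   5.16] | twist z 0.0021 | offset if turned first [-0.08 -0.3   5.16] | tilt fix tool [ 0.0056 -0.0008 -0.    ]
```

```bash
python3 -m inch '[{"twist":[0.004,0,0],"offset":[-0.08,-0.25,1.5],"jaw":1},{"twist":[0,0,0],"offset":[0,0,0.5],"jaw":1},{"twist":[0,0,0],"offset":[0,0,0],"jaw":1},{"twist":[0,0,0],"offset":[0,0,0],"jaw":1},{"twist":[0,0,0],"offset":[0,0,0],"jaw":1}]'
python3 -c "
from h import *
go(.5285,.265,.055,.3)"
```

```text
time_s: 35.25
eef_pos: [0.5275, 0.2646, 0.0851]
ee_rot: [-1.86, -2.53, 0.001]
wrist_force: [-0.2, 0.1, -3.2]
width: 0.387
t 35.25 pos [0.5275 0.2646 0.0851] jawang 0.3029 w 0.387 F [-0.2  0.1 -3.2] q1,q7 [-0.79 -0.01]
 offset now cm [0.01 0.11 3.01] | twist z 0.0029 | offset if turned first [0.01 0.11 3.01] | tilt fix tool [-0.0012 -0.0004 -0.    ]
```

```bash
python3 -m inch '[{"twist":[0,0,0],"offset":[0,0.06,1],"jaw":1},{"twist":[0,0,0],"offset":[0,0,1],"jaw":1},{"twist":[0,0,0],"offset":[0,0,0.8],"jaw":1},{"twist":[0,0,0],"offset":[0,0,0],"jaw":1},{"twist":[0,0,0],"offset":[0,0,0],"jaw":1}]'
python3 -c "
from h import *
go(.5285,.265,.0521,.3)
crop('scene',(160,180,280,320),5,'pics/g1.png')"
```

```text
time_s: 35.75
eef_pos: [0.5276, 0.2645, 0.0563]
ee_rot: [-1.86, -2.53, 0.003]
wrist_force: [0.9, 0.1, -3.7]
width: 0.385
t 35.75 pos [0.5276 0.2645 0.0563] jawang 0.3029 w 0.385 F [ 0.9  0.1 -3.7] q1,q7 [-0.78  0.01]
 offset now cm [0.02 0.1  0.42] | twist z 0.0029 | offset if turned first [0.02 0.1  0.42] | tilt fix tool [-0.0026  0.0001  0.    ]
```

View pics/g1.png

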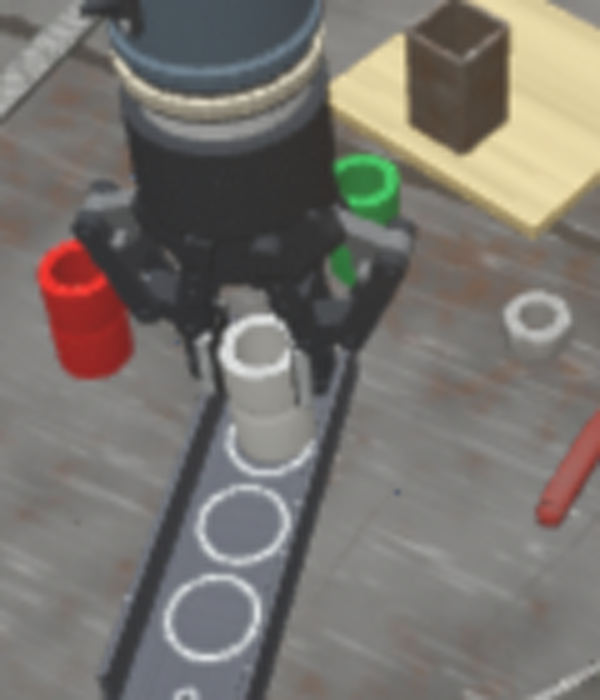

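```bash
python3 -m inch '[{"twist":[0,0,0],"offset":[0,0.1,0.3],"jaw":1},{"twist":[0,0,0],"offset":[0,0,0],"jaw":1},{"twist":[0,0,0],"offset":[0,0,0],"jaw":1}]'; python3 -m inch '[{"twist":[0,0,0],"offset":[0,0,0.15],"jaw":1},{"twist":[0,0,0],"offset":[0,0,0],"jaw":1}]'; python3 -m inch '[{"twist":[0,0,0],"offset":[0,0,0.1],"jaw":1},{"twist":[0,0,0],"offset":[0,0,0],"jaw":1}]'
```

```text
time_s: 36.1
eef_pos: [0.5288, 0.265, 0.0539]
ee_rot: [-1.86, -2.53, 0.002]
wrist_force: [0.0, -1.0, -2.9]
width: 0.388
time_s: 36.3
eef_pos: [0.5289, 0.2651, 0.0524]
ee_rot: [-1.86, -2.53, 0.001]
wrist_force: [0.4, 1.3, -3.6]
width: 0.386
time_s: 36.5
eef_pos: [0.529, 0.2651, 0.0522]
ee_rot: [-1.86, -2.53, 0.001]
wrist_force: [-2.5, -0.8, 4.1]
width: 0.385
```

Contact at the predicted height; release and rise.

```bash
python3 -m inch '[{"twist":[0,0,0],"offset":[0,0,0],"jaw":-0.5},{"twist":[0,0,0],"offset":[0,0,0],"jaw":-1},{"twist":[0,0,0],"offset":[0,0,0],"jaw":-1},{"twist":[0,0,0],"offset":[0,0,0],"jaw":-1},{"twist":[0,0,0],"offset":[0,0,0],"jaw":-1},{"twist":[0,0,0],"offset":[0,0,-2],"jaw":-1},{"twist":[0,0,0],"offset":[0,0,-4],"jaw":-1},{"twist":[0,0,0],"offset":[0,0,-4],"jaw":-1},{"twist":[0,0,0],"offset":[0,0,-4.5],"jaw":-1},{"twist":[0,0,0],"offset":[0,0,0],"jaw":-1},{"twist":[0,0,0],"offset":[0,0,0],"jaw":-1}]'
python3 -c "
from h import *
go(.547,.053,.2,-.226)"
```

```text
time_s: 37.6
eef_pos: [0.5293, 0.2653, 0.1974]
ee_rot: [-1.86, -2.531, -0.002]
wrist_force: [-1.1, 0.7, -0.7]
width: 0.999
t 37.6 pos [0.5293 0.2653 0.1974] jawang 0.3031 w 0.999 F [-1.1  0.7 -0.7] q1,q7 [-0.84 -0.06]
 offset now cm [-20.79  -4.65  -0.29] | twist z 0.5291 | offset if turned first [-20.29   6.48  -0.29] | tilt fix tool [ 0.0004 -0.0012  0.    ]
```

```bash
python3 -m inch '[{"twist":[0,0,0],"offset":[-2.6,-0.58,0],"jaw":-1},{"twist":[0,0,0],"offset":[-3,-0.65,0],"jaw":-1},{"twist":[0,0,0],"offset":[-3,-0.65,0],"jaw":-1},{"twist":[0,0,0],"offset":[-3,-0.65,0],"jaw":-1},{"twist":[0,0,0],"offset":[-3,-0.65,0],"jaw":-1},{"twist":[0,0,0],"offset":[-3,-0.65,0],"jaw":-1},{"twist":[0,0,0],"offset":[-3,-0.65,0],"jaw":-1},{"twist":[0,0,0.132],"offset":[0,0,0],"jaw":-1},{"twist":[0,0,0.132],"offset":[0,0,0],"jaw":-1},{"twist":[0,0,0.132],"offset":[0,0,0],"jaw":-1},{"twist":[0,0,0.132],"offset":[0,0,0],"jaw":-1},{"twist":[0,0,0],"offset":[0,0,0],"jaw":-1}]'
python3 -c "
from h import *
go(.547,.053,.1,-.226)
crop('top',(98,184,178,234),10,'pics/g2.png')"
```

```text
time_s: 38.8
eef_pos: [0.5465, 0.055, 0.1945]
ee_rot: [-2.455, -1.957, 0.008]
wrist_force: [-0.9, 0.1, -0.1]
width: 1.002
t 38.8 pos [0.5465 0.055  0.1945] jawang -0.2248 w 1.002 F [-0.9  0.1 -0.1] q1,q7 [-0.63 -0.17]
 offset now cm [-0.16  0.14  9.45] | twist z 0.0012 | offset if turned first [-0.16  0.14  9.45] | tilt fix tool [-0.0048  0.0029  0.    ]
```

View pics/g2.png

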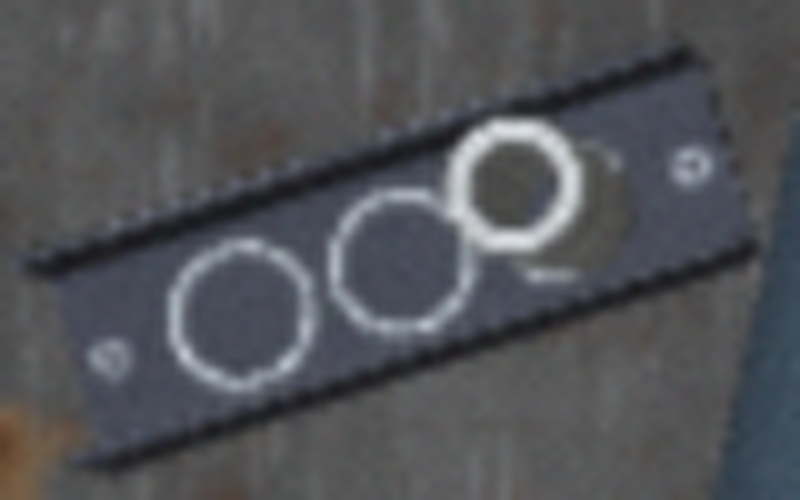

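```bash
python3 -m inch '[{"twist":[-0.005,0.003,0],"offset":[-0.16,0.14,3],"jaw":-1},{"twist":[0,0,0],"offset":[0,0,3.5],"jaw":-1},{"twist":[0,0,0],"offset":[0,0,2.5],"jaw":-1},{"twist":[0,0,0],"offset":[0,0,0],"jaw":-1},{"twist":[0,0,0],"offset":[0,0,0],"jaw":-1}]'
python3 -c "
from h import *
go(.547,.053,.0604,-.226)"
```

```text
time_s: 39.35
eef_pos: [0.5488, 0.053, 0.1061]
ee_rot: [2.455, 1.959, 0.004]
wrist_force: [-0.2, -1.1, 0.6]
width: 1.0
t 39.35 pos [0.5488 0.053  0.1061] jawang -0.2238 w 1.0 F [-0.2 -1.1  0.6] q1,q7 [-0.57 -0.08]
 offset now cm [-0.05 -0.18  4.57] | twist z 0.0022 | offset if turned first [-0.05 -0.18  4.57] | tilt fix tool [ 0.0024 -0.0016 -0.    ]
```

```bash
python3 -m inch '[{"twist":[0.002,-0.002,0],"offset":[-0.05,-0.18,1.5],"jaw":-1},{"twist":[0,0,0],"offset":[0,0,1.5],"jaw":-1},{"twist":[0,0,0],"offset":[0,0,1.5],"jaw":-1},{"twist":[0,0,0],"offset":[0,0,0],"jaw":-1},{"twist":[0,0,0],"offset":[0,0,0],"jaw":-1}]'
python3 -c "
from h import *
go(.547,.053,.0604,-.226)"
```

```text
time_s: 39.85
eef_pos: [0.5469, 0.053, 0.0608]
ee_rot: [2.456, 1.958, 0.0]
wrist_force: [0.2, 0.1, -0.6]
width: 1.001
t 39.85 pos [0.5469 0.053  0.0608] jawang -0.2251 w 1.001 F [ 0.2  0.1 -0.6] q1,q7 [-0.53 -0.04]
 offset now cm [0.   0.01 0.04] | twist z 0.0009 | offset if turned first [0.   0.01 0.04] | tilt fix tool [ 0.0004  0.0003 -0.    ]
```

```bash
python3 -m inch '[{"twist":[0,0,0],"offset":[0,0,0],"jaw":1},{"twist":[0,0,0],"offset":[0,0,0],"jaw":1},{"twist":[0,0,0],"offset":[0,0,0],"jaw":1},{"twist":[0,0,0],"offset":[0,0,0],"jaw":1},{"twist":[0,0,0],"offset":[0,0,0],"jaw":1},{"twist":[0,0,0],"offset":[0,0,0],"jaw":1},{"twist":[0,0,0],"offset":[0,0,0],"jaw":1}]'
python3 -m inch '[{"twist":[0,0,0],"offset":[0,0,-1.5],"jaw":1},{"twist":[0,0,0],"offset":[0,0,-3.5],"jaw":1},{"twist":[0,0,0],"offset":[0,0,-4],"jaw":1},{"twist":[0,0,0],"offset":[0,0,-4],"jaw":1},{"twist":[0,0,0],"offset":[0,0,-2],"jaw":1},{"twist":[0,0,0],"offset":[0,0,0],"jaw":1},{"twist":[0,0,0],"offset":[0,0,0],"jaw":1}]'
python3 -c "
from h import *
go(.502,.3485,.2,.31)"
```

```text
time_s: 40.55
eef_pos: [0.5474, 0.0533, 0.062]
ee_rot: [2.456, 1.958, 0.003]
wrist_force: [-2.2, -0.6, 5.5]
width: 0.454
time_s: 41.25
eef_pos: [0.5461, 0.0533, 0.2108]
ee_rot: [2.456, 1.958, 0.001]
wrist_force: [-1.1, -0.4, -3.3]
width: 0.463
t 41.25 pos [0.5461 0.0533 0.2108] jawang -0.2248 w 0.463 F [-1.1 -0.4 -3.3] q1,q7 [-0.65 -0.18]
 offset now cm [ 27.8  -10.88   1.09] | twist z -0.5348 | offset if turned first [29.46  4.81  1.09] | tilt fix tool [ 0.0003 -0.0003 -0.    ]
```

```bash
python3 -m inch '[{"twist":[0,0,0],"offset":[2.2,-0.9,0],"jaw":1},{"twist":[0,0,0],"offset":[3.2,-1.25,0],"jaw":1},{"twist":[0,0,0],"offset":[3.2,-1.25,0],"jaw":1},{"twist":[0,0,0],"offset":[3.2,-1.25,0],"jaw":1},{"twist":[0,0,0],"offset":[3.2,-1.25,0],"jaw":1},{"twist":[0,0,0],"offset":[3.2,-1.25,0],"jaw":1},{"twist":[0,0,0],"offset":[3.2,-1.25,0],"jaw":1},{"twist":[0,0,0],"offset":[3.2,-1.25,0],"jaw":1},{"twist":[0,0,0],"offset":[3.2,-1.25,0],"jaw":1},{"twist":[0,0,0],"offset":[0,0,0],"jaw":1}]'
python3 -m inch '[{"twist":[0,0,-0.134],"offset":[0,0,0],"jaw":1},{"twist":[0,0,-0.134],"offset":[0,0,0],"jaw":1},{"twist":[0,0,-0.134],"offset":[0,0,0],"jaw":1},{"twist":[0,0,-0.134],"offset":[0,0,0],"jaw":1},{"twist":[0,0,0],"offset":[0,0,0],"jaw":1},{"twist":[0,0,0],"offset":[0,0,0],"jaw":1}]'
python3 -c "
from h import *
go(.502,.3485,.1,.31)"
```

```text
time_s: 42.25
eef_pos: [0.4989, 0.3548, 0.208]
ee_rot: [-2.446, -1.968, 0.004]
wrist_force: [0.5, 0.6, -2.1]
width: 0.453
time_s: 42.85
eef_pos: [0.5021, 0.3476, 0.2096]
ee_rot: [1.855, 2.535, -0.004]
wrist_force: [0.1, 0.3, -3.1]
width: 0.456
t 42.85 pos [0.5021 0.3476 0.2096] jawang 0.3077 w 0.456 F [ 0.1  0.3 -3.1] q1,q7 [-0.96 -0.21]
 offset now cm [ 0.11  0.03 10.96] | twist z -0.0023 | offset if turned first [ 0.11  0.03 10.96] | tilt fix tool [-0.0015  0.0017  0.    ]
```

```bash
python3 -m inch '[{"twist":[0,0,-0.002],"offset":[0.1,0.03,3.5],"jaw":1},{"twist":[0,0,0],"offset":[0,0,4],"jaw":1},{"twist":[0,0,0],"offset":[0,0,3.3],"jaw":1},{"twist":[0,0,0],"offset":[0,0,1],"jaw":1},{"twist":[0,0,0],"offset":[0,0,0],"jaw":1},{"twist":[0,0,0],"offset":[0,0,0],"jaw":1},{"twist":[0,0,0],"offset":[0,0,0],"jaw":1}]'
python3 -c "
from h import *
go(.502,.3485,.055,.31)"
```

```text
time_s: 43.55
eef_pos: [0.5041, 0.3503, 0.0953]
ee_rot: [1.847, 2.538, 0.007]
wrist_force: [1.1, 0.6, -2.5]
width: 0.46
t 43.55 pos [0.5041 0.3503 0.0953] jawang 0.3125 w 0.46 F [ 1.1  0.6 -2.5] q1,q7 [-0.92 -0.15]
 offset now cm [-0.11 -0.28  4.03] | twist z 0.0025 | offset if turned first [-0.11 -0.28  4.03] | tilt fix tool [ 0.0049 -0.0009 -0.    ]
```

```bash
python3 -m inch '[{"twist":[0.004,0,0],"offset":[-0.1,-0.23,0.3],"jaw":1},{"twist":[0,0,0],"offset":[0,0,0.6],"jaw":1},{"twist":[0,0,0],"offset":[0,0,0],"jaw":1},{"twist":[0,0,0],"offset":[0,0,0],"jaw":1},{"twist":[0,0,0],"offset":[0,0,0],"jaw":1}]'
python3 -c "
from h import *
go(.502,.3485,.055,.31)
crop('scene',(150,220,270,340),5,'pics/g3.png')"
```

```text
time_s: 44.05
eef_pos: [0.501, 0.3479, 0.0843]
ee_rot: [-1.847, -2.539, 0.004]
wrist_force: [0.2, -0.1, -3.4]
width: 0.457
t 44.05 pos [0.501  0.3479 0.0843] jawang 0.313 w 0.457 F [ 0.2 -0.1 -3.4] q1,q7 [-0.92 -0.14]
 offset now cm [0.03 0.12 2.93] | twist z 0.003 | offset if turned first [0.03 0.12 2.93] | tilt fix tool [-0.0027  0.0004  0.    ]
```

View pics/g3.png

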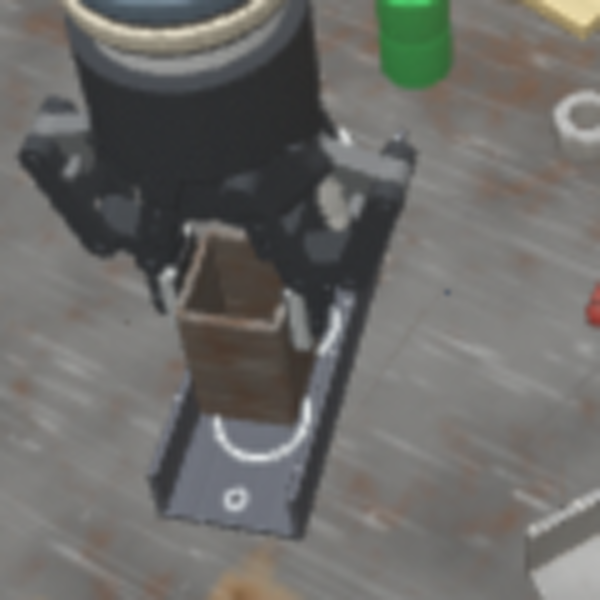

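```bash
python3 -m inch '[{"twist":[-0.002,0,0],"offset":[0.03,0.08,0.3],"jaw":1},{"twist":[0,0,0],"offset":[0,0,0.6],"jaw":1},{"twist":[0,0,0],"offset":[0,0,0],"jaw":1},{"twist":[0,0,0],"offset":[0,0,0],"jaw":1}]'
python3 -c "
from h import *
go(.502,.3485,.055,.31)"
```

```text
time_s: 44.5
eef_pos: [0.5014, 0.3482, 0.0748]
ee_rot: [-1.848, -2.54, 0.003]
wrist_force: [-0.1, 1.3, -2.9]
width: 0.461
t 44.5 pos [0.5014 0.3482 0.0748] jawang 0.313 w 0.461 F [-0.1  1.3 -2.9] q1,q7 [-0.91 -0.14]
 offset now cm [0.01 0.07 1.98] | twist z 0.003 | offset if turned first [0.01 0.07 1.98] | tilt fix tool [-0.0015  0.0008 -0.    ]
```

```bash
python3 -m inch '[{"twist":[0,0,0],"offset":[0,0.04,0.8],"jaw":1},{"twist":[0,0,0],"offset":[0,0,0.8],"jaw":1},{"twist":[0,0,0],"offset":[0,0,0],"jaw":1},{"twist":[0,0,0],"offset":[0,0,0],"jaw":1}]';python3 -m inch '[{"twist":[0,0,0],"offset":[0,0,0.2],"jaw":1},{"twist":[0,0,0],"offset":[0,0,0],"jaw":1}]';python3 -m inch '[{"twist":[0,0,0],"offset":[0,0,0.15],"jaw":1},{"twist":[0,0,0],"offset":[0,0,0],"jaw":1}]'
```

```text
time_s: 44.9
eef_pos: [0.5017, 0.3483, 0.0587]
ee_rot: [-1.848, -2.54, 0.003]
wrist_force: [0.8, 0.8, -2.0]
width: 0.457
time_s: 45.1
eef_pos: [0.5019, 0.3485, 0.0572]
ee_rot: [-1.848, -2.54, 0.001]
wrist_force: [0.2, -0.1, -2.4]
width: 0.458
time_s: 45.3
eef_pos: [0.5019, 0.3485, 0.0557]
ee_rot: [-1.848, -2.54, 0.001]
wrist_force: [-0.5, -0.7, -2.6]
width: 0.457
```

```bash
python3 -m inch '[{"twist":[0,0,0],"offset":[0,0,0.12],"jaw":1},{"twist":[0,0,0],"offset":[0,0,0],"jaw":1}]';python3 -m inch '[{"twist":[0,0,0],"offset":[0,0,0],"jaw":-0.5},{"twist":[0,0,0],"offset":[0,0,0],"jaw":-1},{"twist":[0,0,0],"offset":[0,0,0],"jaw":-1},{"twist":[0,0,0],"offset":[0,0,0],"jaw":-1},{"twist":[0,0,0],"offset":[0,0,0],"jaw":-1},{"twist":[0,0,0],"offset":[0,0,-2],"jaw":-1},{"twist":[0,0,0],"offset":[0,0,-4],"jaw":-1},{"twist":[0,0,0],"offset":[0,0,-4],"jaw":-1},{"twist":[0,0,0],"offset":[0,0,-4.5],"jaw":-1},{"twist":[0,0,0],"offset":[0,0,0],"jaw":-1}]'
python3 -m inch '[{"twist":[0,0,0],"offset":[-3,0,0],"jaw":-1},{"twist":[0,0,0],"offset":[-3.5,0,0],"jaw":-1},{"twist":[0,0,0],"offset":[-3.5,0,0],"jaw":-1},{"twist":[0,0,0],"offset":[-3.5,0,0],"jaw":-1},{"twist":[0,0,0],"offset":[-3.5,0,0],"jaw":-1},{"twist":[0,0,0],"offset":[-3.5,0,0],"jaw":-1},{"twist":[0,0,0],"offset":[-3.5,0,0],"jaw":-1},{"twist":[0,0,0],"offset":[-3,0,0],"jaw":-1},{"twist":[0,0,0],"offset":[0,0,0],"jaw":-1}]'
python3 - <<'E'
from h import *
go(.5,0,.2,.3)
cv2.imwrite('pics/h_sc.png',r.grab_frame('scene')[:,:,::-1])
crop('top',(90,130,390,250),2.6,'pics/h_top.png')
crop('top',(98,184,178,234),10,'pics/h_ch.png')
E
```

```text
time_s: 45.5
eef_pos: [0.5021, 0.3486, 0.055]
ee_rot: [-1.848, -2.54, 0.001]
wrist_force: [-1.2, -0.9, 1.5]
width: 0.46
time_s: 46.5
eef_pos: [0.5056, 0.3504, 0.2064]
ee_rot: [1.847, 2.538, 0.018]
wrist_force: [0.9, 0.6, 0.4]
width: 0.999
time_s: 47.4
eef_pos: [0.586, 0.0856, 0.1995]
ee_rot: [1.857, 2.531, -0.005]
wrist_force: [-0.0, -0.4, 0.7]
width: 0.994
t 47.4 pos [0.586  0.0856 0.1995] jawang 0.3045 w 0.994 F [-0.  -0.4  0.7] q1,q7 [-0.56  0.28]
 offset now cm [ -5.58 -10.77  -0.02] | twist z 0.0045 | offset if turned first [ -5.63 -10.75  -0.02] | tilt fix tool [-0.001   0.0036 -0.    ]
```

View pics/h_sc.png

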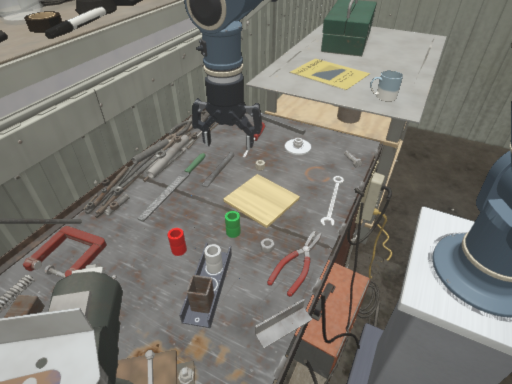

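View pics/h_ch.png

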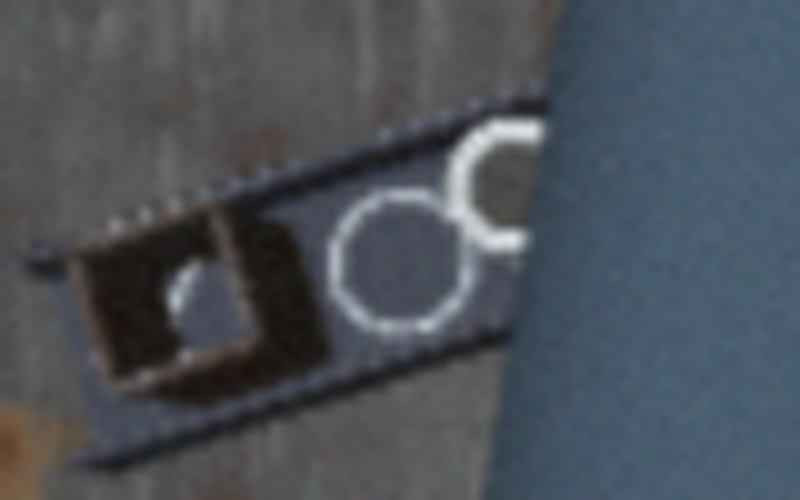

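View pics/h_top.png

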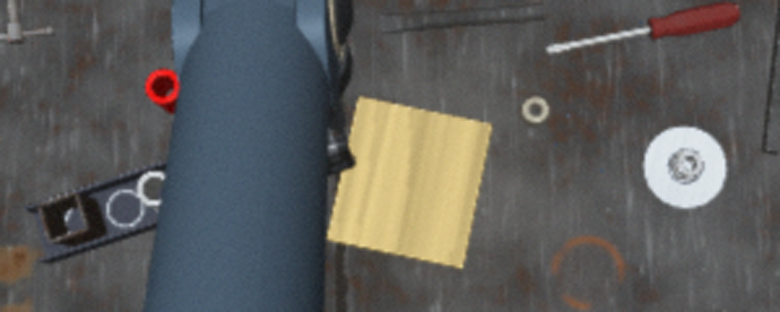

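```bash
python3 -c "
from cell import r
print(r.job_done())"
```

```text
the job is handed in; nothing more can be done
None
```

The job is handed in, after about 47 s of robot time, well under the 120 s limit. I stood the tube and then the pale grey bush on the board, with the coupling still in its seat. I then stood the coupling in the middle of the plate and put the bush and tube back on their original seats.

**What the last pictures showed:**
- **Coupling:** it stands upright on the plate, centred in the dark circle to within about 1 mm.
- **Tube:** it is upright in its seat, and its top corners appear at the same pixels as at the start.
- **Bush:** it is upright in its seat. The top camera put it about 1.7 mm from where it started along the channel, roughly 2 mm off the ring centre. I left it there.
- **Nut and ribbed ring:** neither has moved. The red and green look-alikes were not touched, and the gripper was clear of everything.

**Caveats:**
- **Final bush view:** the arm half covered the bush in the last top picture, so its position comes from the top picture taken just after I placed it. The last scene picture shows it still standing.
- **Camera disagreement:** the two cameras disagreed by 1–2 mm on seat positions, within their stated calibration error.
- **Force:** wrist force readings at the end of each move stayed below 10 N.

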